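Hang the roller in the bench roller stand

TASK

Mount the support roller in its stand: slide the axle through the roller lying in the V cradle until the collar meets the hub, lift the roller out on the axle (fingers off the roller) and carry it, kept up to the collar, over the stand. The bracket is bolted on a few millimetres differently each time, so feel for the sprung thrust plate: press the axle's nose against it until the collar is clear of the near cheek, lower the axle into both slots, and let the spring ease the collar back into its pocket. Push lightly throughout, and leave the bolts and nuts beside the work where they are.

Things in the scene. Friction and masses are not known exactly. Their poses are not given: they have to be found in the camera images.
- axle: steel axle, 190 mm long, 0.16 kg, lying level on the bench. Origin on its axis; own -y points along the rod to the nose, +y to the square head. Collar 18 mm across, 31 mm long, from y = +6 to -25 mm (outer edge at +6 chamfered 1.5 mm); rod 12 mm across from there to the nose at y = -110 mm; neck 12 mm across at y +6 to +30 mm; then the head
- axle_head (a point): middle of the axle's square head, 18x18x50 mm, 55 mm from the axle's origin to +y: the place to grip. Its faces are square to the axle's x and z; axes as the axle's
- axle_tip (a point): middle of the axle's nose end, 110 mm from the axle's origin; the last 3.5 mm taper from 12 to 9 mm; axes as the axle's
- axle_mid (a point): point on the axle's axis 50 mm from its origin towards the nose, where the roller's middle is when its hub touches the collar; axes as the axle's
- roller: pale nylon roller 60 mm across, 50 mm long over its steel bush, bore 14.5 mm without chamfer, about 0.12 kg; origin in the middle of the bore, y axis along the bore. Loose, lying in the cradle with the bore level, 54 mm above the bench, up to 6 mm short of the cradle's end plate; it slides easily until it meets that plate
- cradle: fixed dark V cradle of angle iron, 75 mm high; origin on the bench 31 mm from its end plate; the roller lies along its y axis. Its +y end is open: the axle goes in here. At its -y end a forked plate (5 mm thick, gap 22 mm wide, open upward from 37 mm height) stops the roller but lets the axle's nose through, and the rod can be lifted out of the fork
- stand: fixed dark base plate 194x84x6 mm; origin on the bench; the mounted axle lies along its y axis, nose to -y. The grey bracket is bolted on it through slots, not quite where the points below say: up to 8 mm off along y, either way, different each time and not measured (across y and in height it is true). Feel for its thrust plate
- stand_seat (a point): where the axle's origin belongs, 52 mm high; axes as the stand's, y good to 8 mm only. Near cheek at y 0 to +12 mm, far cheek at -95 to -103 mm, both 69 mm high, with slots 15 mm wide open upward (top 6 mm flared to 27 mm). A pocket in the near cheek's inner face (21 mm wide, 6 mm deep, closed by horns above) takes the collar's outer 6 mm from inside
- thrust_face (a point): middle of the thrust plate's face when free, 107 mm from stand_seat, 58 mm high; axes as the stand's, y good to 8 mm only. Plate 46 mm wide, from 34 to 82 mm height. Springs resist with 2 N at first touch and 1 N more for each mm, to a hard stop at 13 mm (15 N). Collar home: 3 mm (5 N); collar just clears the near cheek: 9 mm (11 N); 13 N suits lowering
- bolt_1: steel bolt standing on its head, 70 mm high, a bystander; origin under its middle
- nut_1: large rusty nut, 34 mm wide, a bystander; origin under its middle
- nut_2: rusty nut, 28 mm wide, a bystander; origin under its middle
- bolt_2: rusty bolt standing on its head, 59 mm high, a bystander; origin under its middle
Not all that is in view belongs to the job. Leave any green look-alike of the roller alone.

How it is judged:
On the way:
1. the roller hangs on the axle, pushed through to the collar, lifted clear of the cradle (distance between axle_mid and roller below 0.02 m and angle between the y axis of axle and the y axis of roller, either way round below 0.2 rad and height (world z) of roller above 0.095 m and contact force between roller and cradle below 0.1 N), for 0.2 s.
At the end, for the whole second after the job is handed in: the axle lies at rest, level (within 0.04 rad), down on the floors of both slots (height within 2.5 mm, sideways within 3 mm, lengthwise within 11 mm of stand_seat), where the spring keeps its collar in the pocket, and the roller is at rest on it between the cheeks (x of axle in the frame of stand_seat between -0.003 and 0.003 m and y of axle in the frame of stand_seat between -0.011 and 0.011 m and height (world z) of axle between 0.0495 and 0.0545 m and angle between the y axis of axle and the y axis of stand_seat, either way round below 0.04 rad and y of axle_tip in the frame of stand_seat below -0.09 m and distance between axle_mid and roller below 0.026 m and linear speed of each of axle, roller below 0.02 m/s); the robot touches nothing.
It fails at once if the axle is forced against the roller with more than 40 N (contact force between axle and roller above 40 N).
It fails at once if the axle is forced against the stand, its bracket or its thrust plate with more than 40 N (contact force between axle and stand above 40 N).
It fails at once if the fingers take hold of the roller (contact force between the fingers and roller above 1.5 N).
It fails at once if a bolt or nut is moved by more than 2 cm (distance of any of bolt_1, bolt_2, nut_1, nut_2 from where it was at the start of the episode above 0.02 m).
It also fails if it takes over 61 s, if anything falls off the work surface, if the arm or the gripper's body presses on something with over 40 N, if the wrist force passes 120 N, or if a joint passes its speed limit or range.

ROBOT

A 6-joint arm with a two-finger parallel gripper is mounted at the origin on a cart in front of the work surface, level with it; the furniture and walls round the work are solid. World frame = base frame: x ahead of the robot, y to its left, z up, the work surface at z = 0. Lengths are in m, angles in rad, forces in N, time in s.
With the tool pointing down it reaches from about 0.35 to 0.975 m from the base axis. Payload 4.9 kg.
Tool frame: the origin (TCP) lies on the mounting face of the last link; the fingertips stand 173 mm ahead of it and the grasp point (between the pads) lies 155 mm ahead of it; x points along the fingers, z is the direction in which the jaws open and shut, and the axes are right-handed (so a half turn about x gives the same grasp; the last joint's range is limited). The gripper opens to 85 mm and grips with 20 to 120 N. Pads are 22 mm wide; open, the fingers measure 114 mm over their backs; the gripper's body (76 mm by 85 mm) begins 54 mm behind the grasp point. The pads swing forward as they close: fully open they stand 13 mm farther back than shut.
Start: joints at [1.155, 0.053, 1.613, -0, 1.476, -0.119], TCP at [0.183, 0.598, 0.405] pointing down, gripper open.
Joint ranges: [-3.01, 3.01], [-1.01, 2.22], [0.06, 2.58], [-1.02, 4.17], [0.09, 2.62], [-3.14, 3.14]. Speed limits (rad/s): [2.57, 2.57, 3.14, 3.14, 3.14, 3.14].

INTERFACE

Orientations are given as a rotation vector (axis times angle).
In Python, from station import get_obs, get_image, get_calibration, finish_job, look_for, masks_of, tip_of gives the robot as it stands.
- The arm moves only by the tool carry_out, never from a script. Its argument "increments" is a list of rows, each a list of 3 entries, a list of its own where there are three numbers: the turn, a rotation vector about the world's x, y, z in units of 0.1 rad (1.0 is 0.1 rad), then the shift along the world's x, y, z in units of 20 mm (1.0 is 20 mm), then the opening, from 0 (shut) to 1 (fully open). A call has 1 to 8 rows; each row shifts and turns the pose as measured when the row begins; what a row does not reach is not made up. A row lasts 1/10 s, in which the tool goes at most 50 mm and 8.59 degrees, less where a joint would pass 70% of its speed; a pose out of reach is approached as far as the arm can. A call with a number of a shift or a turn outside -1 to 1 is refused whole. A call with a gripper value outside its range is refused whole. The fingers move at their own pace and stop on an object; "squeeze" is the grip in N (left out, the last holds). Time passes only in rows, so rows that do not move let the fingers close. It gives the time, the measured TCP pose, the force and the opening at its end, in the units of the state.
- get_obs(): the state, without advancing time (a new reading comes with each control period).
- get_image(name): name is "side" or "top"; returns (picture, depth): 480x640x3 uint8, blue, green, red; 480x640 float32, m along the optical axis (not along the pixel's ray), 0 where there is no reading.
- get_calibration(name): a dict with "fx", "fy", "cx", "cy" (pixels), "position" and "orientation" of the camera in the world. Camera axes: x right, y down, z forward; pixel columns grow to the right and rows downward; lengths in m; the calibration is good to about 2 mm. A picture is of the moment at which its call begins. get_calibration takes no time and is no camera call.
- finish_job(): hands the job in, once; it reports no verdict.
Trained networks look in the newest picture that a camera, given by its name, has taken for a name from the list of things; names that differ only in an ending like _2 or _b are one class to them, and where a whole thing is asked for, a point or a joint stands for the part that bears it (a point fixed in the world has none). Each returns a list of dicts, best first, with "p" (0 to 1); they miss things now and then, are a little off and sometimes report something else, mostly with a low value. They report only what shows in the picture. A call takes as long as a camera call. They do not tell look-alikes from the thing itself.
- look_for(camera, query): "centre" ([column, row] in pixels, amid what is visible of it).
- masks_of(camera, query): "region" (480x640 bool, what is visible of it) and "centre" ([column, row] in pixels, amid what is visible of it).
- tip_of(camera, query): "centre" ([column, row] in pixels: a listed point, or the origin of a listed thing).
The state is a dict: "t": time; "q": joint angles; "dq": joint speeds; "effort": joint torques, N m; "tool_pos": TCP position; "tool_rot": TCP orientation; "contact_force": force on the tool from outside, world axes, zero at the start; "wrist_torque": the same for the moment, N m; "opening": finger opening in m.
Only numpy, scipy, OpenCV 4.12 (cv2) and the standard library are available. Lean on these libraries where they do the work, as an engineer would, in place of code of your own. Each camera call takes 0.05 s, during which the arm holds its last target.

## Working session

There is one attempt and no reset: what is moved stays moved. The work goes in short steps, Python scripts to look and compute and a tool call to move; the robot and the scene stay as the last step left them, time stands still between calls to the robot, and variables do not carry over. Pictures are saved under pics/ and viewed, and the job is handed in when it is done.

Besides the shell and the picture viewer there is one more tool, called after ">>>" as name(argument=value, ...) on one line, values as JSON. carry_out: Moves the arm, as the interface text tells. Shifts and turns lie within -1 to 1; 1 stands for 20 mm of shift or 0.1 rad of turn. Its arguments: {"type":"object","properties":{"increments":{"type":"array","items":{"type":"array"}},"squeeze":{"type":"number"}},"required":["increments"]}

```bash
ls; mkdir -p pics
python3 - <<'E'
from station import *
import cv2
o=get_obs();print(o)
for n in("side","top"):
    im,d=get_image(n);cv2.imwrite(f"pics/{n}0.png",im);print(n,get_calibration(n))
E
```

```text
pics
{'t': 0.0, 'q': array([ 1.15501926e+00,  5.33612981e-02,  1.61427142e+00,  6.21221121e-06,
        1.47599968e+00, -1.18977326e-01]), 'dq': array([-4.70722822e-04, -9.91777801e-04,  1.28997090e-03,  1.23224789e-03,
        1.52847038e-04,  5.77450887e-06]), 'effort': array([-2.43578106e-04, -3.93684947e+01, -3.70177639e+01, -1.01689232e-04,
        6.94522445e-03,  1.15445249e-05]), 'tool_pos': array([0.1826672 , 0.5974364 , 0.40347339]), 'tool_rot': array([-0.98892592,  1.33693525,  0.98725697]), 'contact_force': array([ 0.1104596 , -0.2945323 , -0.04619097]), 'wrist_torque': array([-0.01760055,  0.00295765, -0.0064937 ]), 'opening': 0.08516345739958203}
side {'fx': 546.2471542084536, 'fy': 546.2471542084536, 'cx': 311.814029967877, 'cy': 240.74611383440865, 'position': array([ 0.21741605, -0.45773554,  0.57063446]), 'orientation': array([-2.17489649,  0.50307159, -0.2695882 ])}
top {'fx': 465.96373414360255, 'fy': 465.96373414360255, 'cx': 315.38186516851863, 'cy': 236.07344525779888, 'position': array([0.41807565, 0.16469303, 0.90632972]), 'orientation': array([-2.14856035,  2.12958084, -0.2020573 ])}
```

View pics/side0.png

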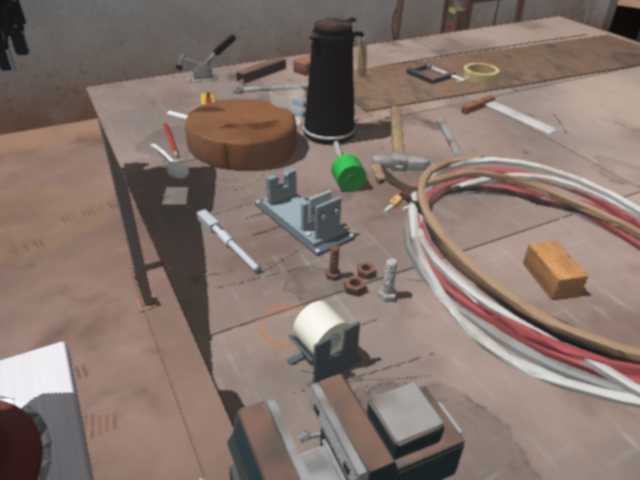

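View pics/top0.png

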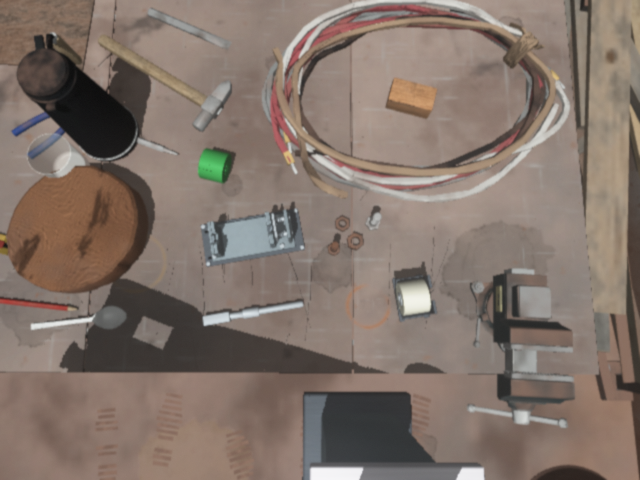

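```bash
cat > h.py <<'E'
import numpy as np,cv2
from station import *
from scipy.spatial.transform import Rotation as R
def cal(n):
    c=get_calibration(n);return c,R.from_rotvec(c["orientation"]).as_matrix()
def cloud(n,d):
    c,M=cal(n);v,u=np.mgrid[:480,:640]
    P=np.stack([(u-c["cx"])/c["fx"]*d,(v-c["cy"])/c["fy"]*d,d],-1)
    return P@M.T+c["position"]
def atz(n,px,z):
    c,M=cal(n);r=M@np.array([(px[0]-c["cx"])/c["fx"],(px[1]-c["cy"])/c["fy"],1]);p=c["position"]
    return p+r*(z-p[2])/r[2]
def proj(n,P):
    c,M=cal(n);q=(np.atleast_2d(P)-c["position"])@M
    return np.c_[q[:,0]/q[:,2]*c["fx"]+c["cx"],q[:,1]/q[:,2]*c["fy"]+c["cy"]]
def st():
    o=get_obs();M=R.from_rotvec(o["tool_rot"]).as_matrix()
    print("t",round(o["t"],2),"pos",o["tool_pos"].round(4),"grasp",(o["tool_pos"]+.155*M[:,0]).round(4),"F",o["contact_force"].round(2),"T",o["wrist_torque"].round(2),"op",round(o["opening"],4));print("x",M[:,0].round(4),"z",M[:,2].round(4),"q",o["q"].round(3))
E
python3 - <<'E'
from h import *
im,d=get_image("top");np.save("d_top.npy",d)
P=cloud("top",d)
for q in("axle","roller","cradle","stand"):
    for r in masks_of("top",q)[:2]:
        m=r["region"]&(d>0);p=P[m];print(q,round(r["p"],2),np.round(r["centre"],1),m.sum(),"med",np.median(p,0).round(4),"min",np.percentile(p,2,axis=0).round(4),"max",np.percentile(p,98,axis=0).round(4))
        if r["p"]>.5: np.save(f"m_{q}.npy",r["region"]);
        if q=="axle":
            s=p[p[:,2]>.004];c=s.mean(0);U,S,V=np.linalg.svd(s[:,:2]-c[:2],full_matrices=False);print(c,V[0],np.ptp((s[:,:2]-c[:2])@V[0]))
for q,z in(("axle",.009),("axle_head",.009),("axle_tip",.009),("axle_mid",.009),("roller",.054),("cradle",0),("stand",0),("stand_seat",.052),("thrust_face",.058)):
  for n in("top",):
    for r in tip_of(n,q)[:2]: print(n,q,round(r["p"],2),np.round(r["centre"],1),atz(n,r["centre"],z).round(4))
get_image("side")
for q,z in(("axle",.009),("axle_head",.009),("axle_tip",.009),("axle_mid",.009),("roller",.054),("cradle",0),("stand",0),("stand_seat",.052),("thrust_face",.058)):
  for n in("side",):
    for r in tip_of(n,q)[:2]: print(n,q,round(r["p"],2),np.round(r["centre"],1),atz(n,r["centre"],z).round(4))
st()
E
```

```text
axle 0.73 [246.5 312.7] 734 med [0.4243 0.278  0.0142] min [0.4055 0.1786 0.0084] max [0.444  0.3559 0.019 ]
[0.42452991 0.27505574 0.01416781] [ 0.17858296 -0.98392486] 0.18939114637752585
roller 0.9 [411.5 296.3] 1024 med [ 0.4541 -0.0223  0.0769] min [ 0.4264 -0.0503  0.035 ] max [ 4.829e-01 -3.000e-04  8.370e-02]
roller 0.62 [213.9 169.8] 927 med [0.701  0.3447 0.0505] min [0.6772 0.3209 0.008 ] max [0.7326 0.3743 0.0582]
cradle 0.72 [420.5 312.6] 472 med [ 0.4459 -0.0431  0.0453] min [ 0.4156 -0.0643 -0.0021] max [ 0.4977 -0.0009  0.0756]
cradle 0.38 [252.6 239. ] 4193 med [0.5673 0.2744 0.0123] min [0.522  0.1825 0.0016] max [0.6166 0.3657 0.0787]
stand 0.96 [251.5 235.8] 4248 med [0.5676 0.2733 0.0122] min [0.5224 0.1808 0.0014] max [0.6187 0.3664 0.0788]
top axle 0.65 [242.9 312.7] [0.4251 0.2867 0.009 ]
top axle_head 0.77 [220.1 319.2] [0.4126 0.3292 0.009 ]
top axle_tip 0.76 [299.7 304.3] [0.4417 0.1793 0.009 ]
top axle_mid 0.73 [271.6 308.6] [0.4332 0.2325 0.009 ]
top roller 0.94 [412.1 297. ] [ 0.4553 -0.026   0.054 ]
top roller 0.59 [216.3 166.9] [0.6974 0.3402 0.054 ]
t
[... 280 characters left out ...]
axle 0.88 [225.4 234.7] [0.4283 0.2819 0.009 ]
side axle_head 0.65 [206.2 215.1] [0.4168 0.3532 0.009 ]
side axle_tip 0.86 [257.7 269.9] [0.4433 0.1709 0.009 ]
side roller 0.97 [321.7 332.3] [ 0.4528 -0.0299  0.054 ]
side roller 0.61 [346.4 170.3] [0.6856 0.3194 0.054 ]
side cradle 0.93 [320.2 357.5] [ 0.4544 -0.0253  0.    ]
side stand 0.82 [283.2 207. ] [0.5587 0.3305 0.    ]
side stand_seat 0.83 [281.8 182. ] [0.559  0.3351 0.052 ]
side thrust_face 0.94 [320.5 204.9] [0.5841 0.2293 0.058 ]
t 1.3 pos [0.1828 0.5977 0.4047] grasp [0.1828 0.5977 0.2497] F [1.46 0.01 1.02] T [-0.01  0.05 -0.02] op 0.0855
x [-0. -0. -1.] z [ 0.2925  0.9563 -0.    ] q [ 1.155  0.053  1.613  0.     1.476 -0.119]
```

```bash
python3 - <<'E'
from h import *
from scipy.optimize import least_squares
d=np.load("d_top.npy");P=cloud("top",d)
# bench plane check
def pl(u0,u1,v0,v1):
    p=P[v0:v1,u0:u1].reshape(-1,3);print("bench z",np.median(p[:,2]).round(4),p[:,2].std().round(4))
pl(320,345,270,300);pl(170,200,250,300);pl(240,300,270,295)
def cyl(mask,r,z0,zmin,n):
    p=P[mask];p=p[p[:,2]>zmin]
    def f(q):
        x0,psi,zc=q
        # axis passes (x0,ymean) dir (-sin,cos)
        dx=p[:,0]-x0;dy=p[:,1]-p[:,1].mean()
        e=dx*np.cos(psi)+dy*np.sin(psi)
        return np.hypot(e,p[:,2]-zc)-r
    s=least_squares(f,[np.median(p[:,0]),.15,z0],loss="soft_l1",f_scale=.001)
    ax=np.array([-np.sin(s.x[1]),np.cos(s.x[1])]);t=(p[:,:2]-[s.x[0],p[:,1].mean()])@ax
    print(n,len(p),"x0,psi,z",s.x.round(4),"at y",p[:,1].mean().round(4),"res",np.abs(s.fun).mean().round(5),"t range",np.percentile(t,[0,1,50,99,100]).round(4))
    return s.x
k=np.ones((3,3),np.uint8)
m=np.load("m_roller.npy") if False else None
get_image  # no camera
E
python3 - <<'E'
from h import *
a=cv2.imread("pics/top0.png");b=cv2.imread("pics/side0.png")
cv2.imwrite("pics/c1.png",np.vstack([cv2.resize(a[260:340,360:460],None,fx=4,fy=4,interpolation=cv2.INTER_CUBIC),cv2.resize(a[260:340,360:460]*0,None,fx=4,fy=.2)])[:330])
cv2.imwrite("pics/c2.png",cv2.resize(b[290:390,270:390],None,fx=5,fy=5,interpolation=cv2.INTER_CUBIC))
cv2.imwrite("pics/c3.png",cv2.resize(a[195:335,190:330],None,fx=4,fy=4,interpolation=cv2.INTER_CUBIC))
cv2.imwrite("pics/c4.png",cv2.resize(b[150:290,180:370],None,fx=4,fy=4,interpolation=cv2.INTER_CUBIC))
E
```

```text
bench z -0.001 0.0808
bench z -0.0018 0.0702
bench z -0.0018 0.0235
```

View pics/c1.png

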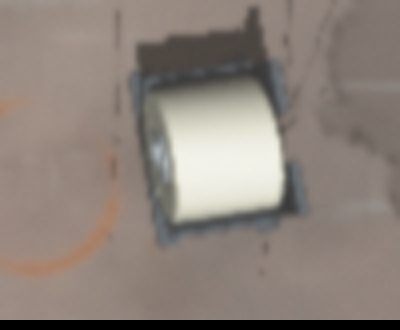

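View pics/c3.png

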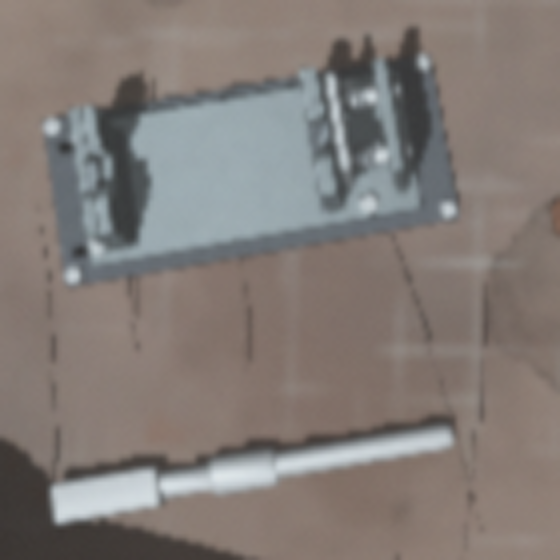

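View pics/c4.png

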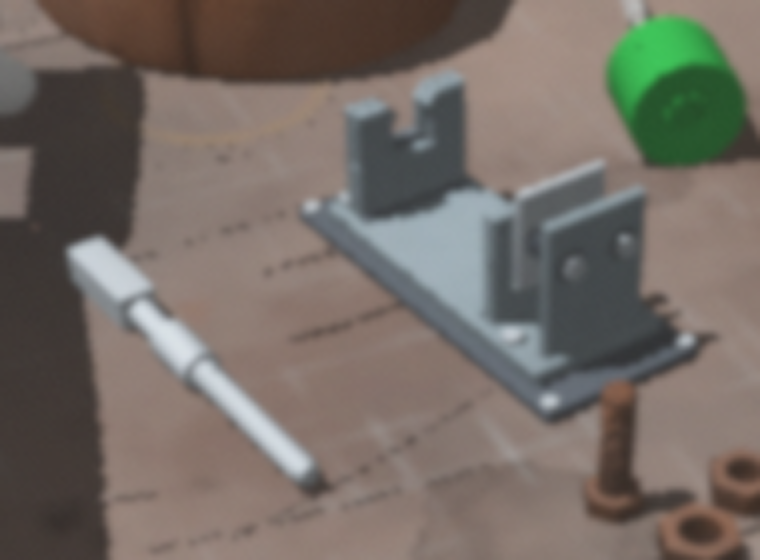

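View pics/c2.png

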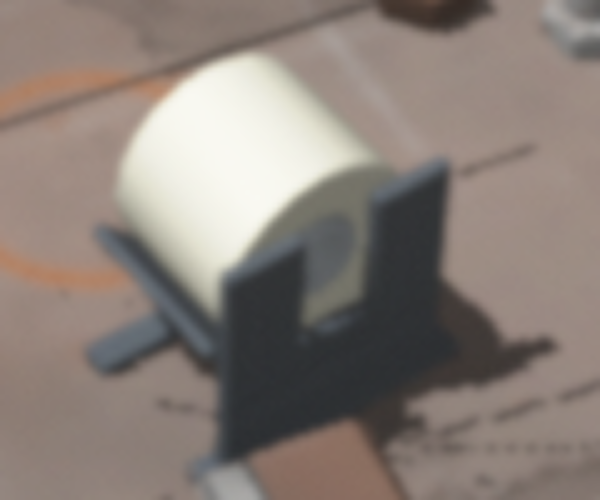

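```bash
cat > fit.py <<'E'
from h import *
from scipy.optimize import least_squares
def cyl(p,r,z0,n,psi0=.15,show=True):
    ym=p[:,1].mean()
    def f(q):
        e=(p[:,0]-q[0])*np.cos(q[1])+(p[:,1]-ym)*np.sin(q[1])
        return np.hypot(e,p[:,2]-q[2])-r
    s=least_squares(f,[np.median(p[:,0]),psi0,z0],loss="soft_l1",f_scale=.001)
    ax=np.array([-np.sin(s.x[1]),np.cos(s.x[1])]);t=(p[:,:2]-[s.x[0],ym])@ax
    c=np.array([s.x[0],ym]); lo,hi=np.percentile(t,[1,99])
    print(n,len(p),"psi,z",s.x[1:].round(4),"res",np.abs(s.fun).mean().round(5),"end+",(c+hi*ax).round(4),"end-",(c+lo*ax).round(4),"len",round(hi-lo,4),"mid",(c+(hi+lo)/2*ax).round(4))
    return s.x
E
python3 - <<'E'
from fit import *
im,d={},{}
for n in("top","side"):
    im,d=get_image(n);np.save(f"d_{n}.npy",d);P=cloud(n,d);b=get_image  
    r=max(masks_of(n,"roller"),key=lambda r:r["p"]);print(r["p"],r["centre"])
    m=cv2.erode(r["region"].astype(np.uint8),np.ones((3,3)))>0
    p=P[m];p=p[(p[:,2]>.055)&(p[:,2]<.09)];cyl(p,.03,.054,n+" roller")
    for r in masks_of(n,"axle")[:1]:
        p=P[r["region"]];p=p[(p[:,2]>.003)&(p[:,2]<.03)]
        c=p.mean(0);U,S,V=np.linalg.svd(p[:,:2]-c[:2],full_matrices=False);v=V[0]*np.sign(V[0][1]);t=(p[:,:2]-c[:2])@v
        print("axle psi",np.arctan2(-v[0],v[1]),"ends",c[:2]+t.max()*v,c[:2]+t.min()*v,np.ptp(t))
        e=(p[:,:2]-c[:2])@np.array([v[1],-v[0]])
        for lo,hi in((0,45),(55,72),(82,100),(110,180)):
            s=((t.max()-t)*1000>lo)&((t.max()-t)*1000<hi);print(lo,hi,s.sum(),"lat mid",(np.percentile(e[s],3)+np.percentile(e[s],97))/2,"w",np.ptp(np.percentile(e[s],[3,97])),"z",np.percentile(p[s,2],90))
    for q in("stand","cradle"):
        r=max(masks_of(n,q),key=lambda r:r["p"]);np.save(f"mm_{n}_{q}.npy",r["region"]);print(q,r["p"],r["centre"])
st()
E
```

```text
0.94 [409.8, 295.4]
top roller 827 psi,z [0.1653 0.0521] res 0.00163 end+ [ 0.4509 -0.0028] end- [ 0.4582 -0.0461] len 0.0439 mid [ 0.4546 -0.0244]
axle psi 0.17940322524489455 ends [0.40911786 0.35984686] [0.44270476 0.17464512] 0.188222640379884
0 45 218 lat mid 0.00013089493823733884 w 0.015984242176558867 z 0.018329745712792146
55 72 57 lat mid 0.00012960794775822597 w 0.010455356921348132 z 0.01476947600548848
82 100 91 lat mid 4.3103199150068897e-05 w 0.016230868309711526 z 0.017232614528523316
110 180 224 lat mid 5.062831102030851e-05 w 0.010715920985003725 z 0.014975943464086861
stand 0.76 [251.0, 235.4]
cradle 0.6 [420.4, 313.3]
0.8 [346.8, 173.8]
side roller 123 psi,z [-0.2     0.0275] res 0.0007 end+ [0.7107 0.3664] end- [0.7023 0.3248] len 0.0424 mid [0.7065 0.3456]
axle psi 0.1863449066961105 ends [0.4063547  0.36071845] [0.44168864 0.17330249] 0.1907176710987477
0 45 204 lat mid 0.002050147261734368 w 0.017237198418038203 z 0.01850181243158876
55 72 43 lat mid 0.00218742243542335 w 0.009958095498347717 z 0.014549468318483428
82 100 68 lat mid 0.000511998114926247 w 0.013777707186894535 z 0.01761834040330601
110 180 235 lat mid 0.0013769460478116648 w 0.01073240324477418 z 0.014886546404342038
stand 0.96 [304.4, 212.8]
cradle 0.78 [328.9, 356.2]
t 1.8 pos [0.1828 0.5977 0.4047] grasp [0.1828 0.5976 0.2497] F [-0.01 -0.21  0.78] T [-0.01 -0.04  0.04] op 0.0851
x [-0.e+00 -1.e-04 -1.e+00] z [ 2.925e-01  9.563e-01 -1.000e-04] q [ 1.155  0.053  1.613  0.     1.476 -0.119]
```

Run:
```python
from fit import *
import cv2
for n in("top","side"):
    d=np.load(f"d_{n}.npy");P=cloud(n,d)
    m=np.load(f"mm_{n}_stand.npy");m=m&(d>0);p=P[m];b=p[(p[:,2]>.0005)&(p[:,2]<.02)]
    if n=="top":
        (c,s,a)=cv2.minAreaRect((b[:,:2]*1000).astype(np.float32));print(n,"base rect",np.round(c,1),np.round(s,1),a)
    # edges of base by robust: in trial frame
    best=None
    for psi in np.arange(.1,.35,.005):
        ex=b[:,0]*np.cos(psi)+b[:,1]*np.sin(psi);ey=-b[:,0]*np.sin(psi)+b[:,1]*np.cos(psi)
        w=np.percentile(ex,[.5,99.5]);l=np.percentile(ey,[.5,99.5]);A=np.ptp(w)*np.ptp(l)
        if best is None or A<best[0]:best=(A,psi,w,l)
    A,psi,w,l=best;cx,cy=w.mean(),l.mean();C=[cx*np.cos(psi)-cy*np.sin(psi),cx*np.sin(psi)+cy*np.cos(psi)]
    print(n,"psi",psi,"w",np.ptp(w),"l",np.ptp(l),"centre",np.round(C,4))
    ex=(p[:,0]-C[0])*np.cos(psi)+(p[:,1]-C[1])*np.sin(psi);ey=-(p[:,0]-C[0])*np.sin(psi)+(p[:,1]-C[1])*np.cos(psi)
    for lo,hi in((.06,.075),(.075,.09)):
        s=(p[:,2]>lo)&(p[:,2]<hi);h,e=np.histogram(ey[s],np.arange(-.1,.1,.004));print(lo,[(round(1000*e[i]),int(h[i])) for i in range(len(h)) if h[i]])
        for a0,a1 in((-.1,-.03),(0.03,.1)):
            t=s&(ey>a0)&(ey<a1)
            if t.sum()>5:print("  x range",np.percentile(ex[t],[2,50,98]).round(4))
    m=np.load(f"mm_{n}_cradle.npy")&(d>0);p=P[m];s=(p[:,2]>.06)&(p[:,2]<.09);q=p[s]
    if s.sum()>10:
        c=q.mean(0);V=np.linalg.svd(q[:,:2]-c[:2],full_matrices=False)[2][0];print(n,"fork",s.sum(),c.round(4),V,"psi",np.arctan2(V[1],V[0]))
# edges of roller by image projection of a hypothesised cradle
```

```text
top base rect [571.3 274.1] [ 84.5 193.9] 10.741942405700684
top psi 0.18500000000000008 w 0.08283221733301438 l 0.19192382577248057 centre [0.5712 0.2739]
0.06 [(-80, 11), (-76, 15), (-72, 6), (-68, 9), (-64, 14), (-60, 14), (-56, 16), (-52, 17), (-48, 1), (-44, 37), (-40, 52), (-36, 18), (60, 61), (64, 53), (68, 50), (72, 7)]
  x range [-0.0284 -0.0005  0.0275]
  x range [-0.0296  0.0076  0.0278]
0.075 [(-76, 39), (-72, 53), (-52, 37), (-48, 21)]
  x range [-0.0237 -0.0008  0.0241]
top fork 106 [ 0.4583 -0.0558  0.0705] [-0.98800628 -0.15441371] psi -2.986558635624544
side psi 0.2050000000000001 w 0.08026162881803833 l 0.18856503945701533 centre [0.5689 0.2721]
0.06 [(-80, 2), (-76, 61), (-72, 134), (-68, 8), (-60, 1), (-56, 3), (-52, 37), (-48, 103), (-44, 11), (-40, 24), (-36, 16), (-32, 3), (60, 35), (64, 59), (68, 32), (72, 10)]
  x range [-0.0266 -0.006   0.0248]
  x range [-0.0259  0.0133  0.0319]
0.075 [(-76, 25), (-72, 62), (-68, 22), (-64, 1), (-52, 16), (-48, 71)]
  x range [-0.0234  0.0009  0.0238]
side fork 359 [ 0.4581 -0.0574  0.0694] [-0.98747711 -0.15776232] psi -2.9831684674793015
```

>>> carry_out(increments=[[[0,0,-1],[1,-1,-0.5],1],[[0,0,-1],[1,-1,-0.5],1],[[0,0,-1],[1,-1,-0.5],1],[[0,0,-1],[1,-1,-0.5],1],[[0,0,-1],[1,-1,-0.5],1],[[0,0,-1],[1,-1,-0.5],1],[[0,0,-1],[1,-1,-0.5],1],[[0,0,-1],[1,-1,-0.5],1]])

```text
t: 2.6
tool_pos: [0.3454, 0.434, 0.3253]
tool_rot: [-0.349, 1.535, 0.354]
contact_force: [0.5, 0.0, 0.3]
opening: 0.0857
```

>>> carry_out(increments=[[[0,0,-1],[0.8,-1,-0.5],1],[[0,0,-1],[0.8,-1,-0.5],1],[[0,0,-0.8],[0.8,-1,-0.5],1],[[0,0,0],[0.8,-1,-0.5],1],[[0,0,0],[0.2,-0.95,-1],1],[[0,0,0],[0,0,-1],1],[[0,0,0],[0,0,-1],1]])

```text
t: 3.3
tool_pos: [0.4196, 0.3284, 0.2254]
tool_rot: [-0.113, 1.552, 0.12]
contact_force: [-0.0, 0.0, 0.4]
opening: 0.0854
```

Run:
```python
from h import *
st()
for n in("side","top"):
    im,d=get_image(n);cv2.imwrite(f"pics/{n}1.png",im[150:350,150:350] if n=="top" else im[100:300,100:300])
```

```text
t 3.3 pos [0.4196 0.3284 0.2254] grasp [0.422  0.3293 0.0704] F [-0.02  0.03  0.41] T [-0.05 -0.01 -0.02] op 0.0854
x [ 0.0152  0.0057 -0.9999] z [0.9888 0.1486 0.0159] q [ 0.525  0.014  1.97  -0.003  1.141  0.377]
```

>>> carry_out(increments=[[[0,0,0.3],[-0.3,0.3,-0.8],1],[[0,0,0],[0,0,0],1]])

```text
t: 3.6
tool_pos: [0.4123, 0.3343, 0.2075]
tool_rot: [-0.14, 1.557, 0.143]
contact_force: [-0.1, -0.1, -0.1]
opening: 0.085
```

Run:
```python
from h import *
st()
for n in("side","top"):
    im,d=get_image(n);cv2.imwrite(f"pics/{n}1.png",im)
```

```text
t 3.6 pos [0.4123 0.3343 0.2075] grasp [0.4138 0.3347 0.0525] F [-0.13 -0.13 -0.1 ] T [ 0.01  0.02 -0.02] op 0.085
x [ 0.0093  0.0026 -1.    ] z [0.9837 0.1795 0.0096] q [ 0.542  0.038  1.98  -0.003  1.113  0.362]
```

View pics/side1.png

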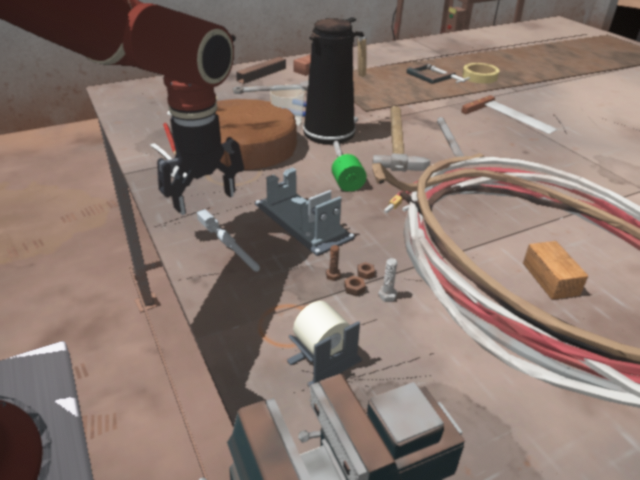

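>>> carry_out(increments=[[[-0.03,0.1,0],[0,0,-0.8],1],[[0,0,0],[0,0,-0.75],0.6],[[0,0,0],[0,0,0],0.4],[[0,0,0],[0,0,0],0.4]], squeeze=80)

```text
t: 4.1
tool_pos: [0.4157, 0.3356, 0.1804]
tool_rot: [-0.137, 1.557, 0.144]
contact_force: [-0.2, 0.6, -0.5]
opening: 0.0442
```

Run:
```python
from h import *
st()
```

```text
t 4.1 pos [0.4157 0.3356 0.1804] grasp [0.4171 0.3364 0.0254] F [-0.23  0.64 -0.52] T [ 0.01 -0.    0.05] op 0.0442
x [ 0.0091  0.005  -0.9999] z [0.984  0.1781 0.0098] q [ 0.54   0.09   1.98  -0.     1.061  0.361]
```

>>> carry_out(increments=[[[-0.05,0.1,0],[-0.15,0,-0.2],0.4],[[0,0,0],[0,0,0],0],[[0,0,0],[0,0,0],0],[[0,0,0],[0,0,0],0],[[0,0,0],[0,0,0],0]], squeeze=80)

```text
t: 4.6
tool_pos: [0.4128, 0.3356, 0.1767]
tool_rot: [-0.14, 1.567, 0.14]
contact_force: [-0.7, -0.0, -0.5]
opening: 0.0155
```

Run:
```python
from h import *
st()
```

```text
t 4.6 pos [0.4128 0.3356 0.1767] grasp [0.4126 0.3356 0.0217] F [-0.71 -0.01 -0.48] T [ 0.05 -0.01  0.02] op 0.0155
x [-1.e-03 -1.e-04 -1.e+00] z [ 0.984   0.1779 -0.001 ] q [0.543 0.094 1.983 0.    1.065 0.364]
```

>>> carry_out(increments=[[[0,0,0],[0,0,0],0],[[0,0,0],[0,0,0],0],[[0,0,0],[0,0,1],0],[[0,0,0],[0,0,1],0],[[0,0,0],[0,0,1],0],[[0,0,0],[0,0,0],0]])

```text
t: 5.2
tool_pos: [0.4114, 0.335, 0.2362]
tool_rot: [-0.141, 1.572, 0.139]
contact_force: [0.8, -0.4, -1.3]
opening: 0.0163
```

Run:
```python
from h import *
st()
for n in("side","top"):
    im,d=get_image(n);cv2.imwrite(f"pics/{n}2.png",im)
```

```text
t 5.2 pos [0.4114 0.335  0.2362] grasp [0.4106 0.3347 0.0812] F [ 0.85 -0.44 -1.28] T [0.12 0.03 0.  ] op 0.0163
x [-0.0053 -0.0015 -1.    ] z [ 0.9841  0.1775 -0.0055] q [ 0.543 -0.002  1.966  0.002  1.183  0.364]
```

View pics/side2.png

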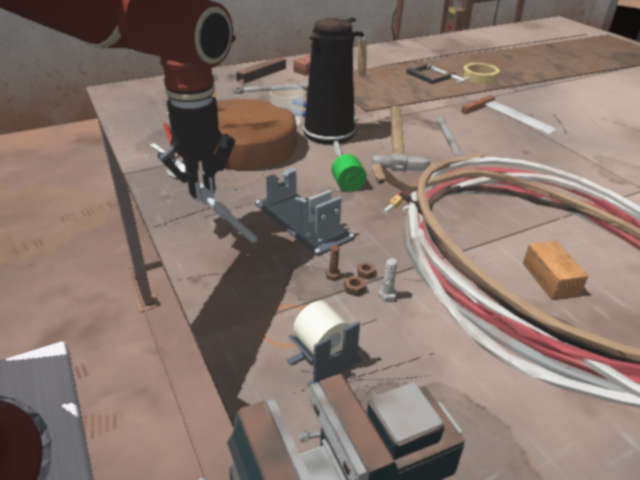

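View pics/top2.png

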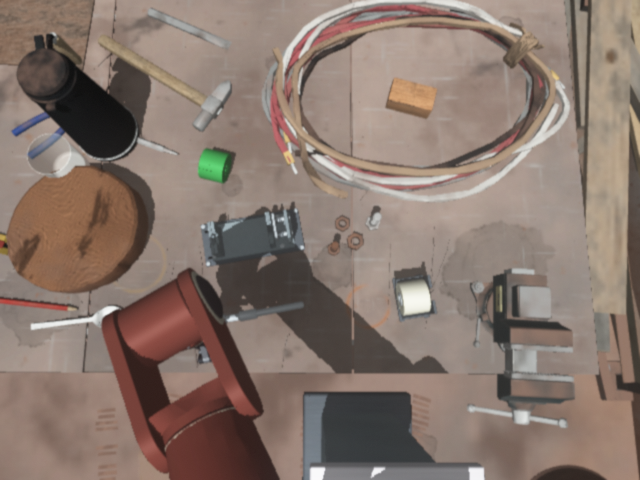

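>>> carry_out(increments=[[[0,-0.05,-0.1],[0.1,-1,0],0],[[0,0,-0.1],[0.1,-1,0],0],[[0,0,0],[0.05,-1,0],0],[[0,0,0],[0.05,-1,0],0],[[0,0,0],[0.05,-1,0],0],[[0,0,0],[0.05,-1,0],0],[[0,0,0],[0.05,-0.9,-0.1],0],[[0,0,0],[0,0,0],0]])

```text
t: 6.1
tool_pos: [0.4135, 0.1898, 0.2167]
tool_rot: [-0.133, 1.594, 0.118]
contact_force: [-0.3, 0.7, -2.0]
opening: 0.0155
```

Run:
```python
from h import *
st()
```

```text
t 6.1 pos [0.4135 0.1898 0.2167] grasp [0.4094 0.188  0.0618] F [-0.29  0.73 -2.04] T [ 0.11 -0.02  0.03] op 0.0155
x [-0.0261 -0.0114 -0.9996] z [ 0.987   0.1584 -0.0276] q [ 0.268 -0.155  2.146 -0.004  1.178  0.11 ]
```

>>> carry_out(increments=[[[0.11,-0.26,0],[0.4,-0.4,0.35],0],[[0,0,0],[0,0,0],0],[[0,0,0],[0,0,0],0]])

```text
t: 6.4
tool_pos: [0.4213, 0.1816, 0.222]
tool_rot: [-0.124, 1.569, 0.125]
contact_force: [-0.4, -1.3, -2.2]
opening: 0.0156
```

```bash
cat > look.py <<'E'
from fit import *
import sys
st();o=get_obs();tag=sys.argv[1]
T=R.from_rotvec(o["tool_rot"]).as_matrix();g=o["tool_pos"]+.155*T[:,0];zc=T[:,2]*np.sign(T[0,2]);psi=np.arctan2(zc[1],zc[0]);a=np.array([np.sin(psi),-np.cos(psi),0])
c0=g+[0,0,-.0127]
for n in("side","top"):
    im,d=get_image(n);cv2.imwrite(f"pics/{n}{tag}.png",im);np.save(f"d_{n}.npy",d);P=cloud(n,d)
    b=P[(P[...,2]>-.01)&(P[...,2]<.01)&(abs(P[...,0]-.5)<.1)&(abs(P[...,1]-.08)<.1)];print(n,"bench",np.median(b[:,2]).round(4))
    D=P-c0;t=D@a;e=np.linalg.norm(D-t[...,None]*a,axis=-1)
    m=(t>.085)&(t<.175)&(e<.013)&(d>0)
    p=P[m]
    if m.sum()>30:
        def f(q):
            E=p-c0;tt=E@a;ex=E@np.array([np.cos(psi),np.sin(psi),0])
            return np.hypot(ex-q[0]-q[1]*tt,E[:,2]-q[2]-q[3]*tt)-.006
        s=least_squares(f,[0,0,0,0],loss="soft_l1",f_scale=.001);q=s.x
        nose=c0+.165*a+(q[0]+q[1]*.165)*np.array([np.cos(psi),np.sin(psi),0])+[0,0,q[2]+q[3]*.165]
        print(n,"rod",m.sum(),"lat,slope,dz,slope",q.round(4),"res",abs(s.fun).mean().round(4),"psi_axle",round(psi-q[1],4),"tmax",np.percentile(t[m],[99,100]).round(4),"nose",nose.round(4))
    for r in masks_of(n,"roller"):
        if abs(r["centre"][0]-(411 if n=="top" else 322))<25:
            m=cv2.erode(r["region"].astype(np.uint8),np.ones((3,3)))>0;p=P[m&(d>0)];z=p[:,2];p=p[(z>.05)&(z<.09)];cyl(p,.03,.054,n+" roller");break
E
python3 look.py 3
```

```text
t 6.4 pos [0.4213 0.1816 0.222 ] grasp [0.421  0.1817 0.067 ] F [-0.39 -1.31 -2.23] T [ 0.11  0.04 -0.02] op 0.0156
x [-1.7e-03  5.0e-04 -1.0e+00] z [ 0.9874  0.1583 -0.0016] q [ 2.440e-01 -1.610e-01  2.142e+00  1.000e-03  1.163e+00  8.500e-02]
side bench -0.0004
side rod 394 lat,slope,dz,slope [-0.001   0.0215  0.0011 -0.0166] res 0.0007 psi_axle 0.1375 tmax [0.1639 0.1642] nose [0.4497 0.0192 0.0527]
side roller 1481 psi,z [0.1463 0.0525] res 0.00217 end+ [ 0.4521 -0.0051] end- [ 0.4587 -0.0499] len 0.0453 mid [ 0.4554 -0.0275]
top bench -0.0012
top rod 256 lat,slope,dz,slope [-0.0017  0.0261 -0.0003 -0.0077] res 0.0009 psi_axle 0.1329 tmax [0.1635 0.1645] nose [0.4497 0.0192 0.0527]
top roller 846 psi,z [0.1725 0.052 ] res 0.00192 end+ [ 0.4508 -0.0027] end- [ 0.4587 -0.0475] len 0.0455 mid [ 0.4548 -0.0251]
```

Run:
```python
from h import *
def circ(c,ps,r,z,n=40):
    t=np.linspace(0,2*np.pi,n);l=np.array([np.cos(ps),np.sin(ps),0]);return c+r*np.cos(t)[:,None]*l+r*np.sin(t)[:,None]*np.array([0,0,1])
mid=np.array([.4549,-.026,.054]);ps=.158;u=np.array([-np.sin(ps),np.cos(ps),0])
for n,(u0,v0) in(("top",(360,260)),("side",(270,290))):
    im=cv2.imread(f"pics/{n}3.png");K=6;cr=cv2.resize(im[v0:v0+90,u0:u0+125],None,fx=K,fy=K,interpolation=cv2.INTER_CUBIC)
    for s,r,col in((.025,.03,(0,0,255)),(-.025,.03,(0,255,0)),(.025,.00725,(255,0,0)),(-.025,.00725,(255,0,255))):
        q=proj(n,circ(mid+s*u,ps,r,0));q=((q-[u0,v0]+.5)*K).astype(int)
        cv2.polylines(cr,[q],True,col,1)
    cv2.imwrite(f"pics/ov_{n}3.png",cr)
```

```text
(no output)
```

View pics/ov_top3.png

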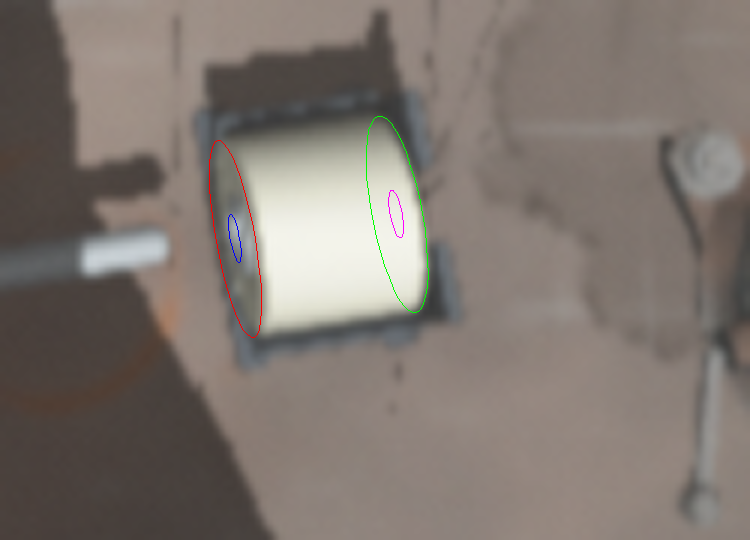

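View pics/ov_side3.png

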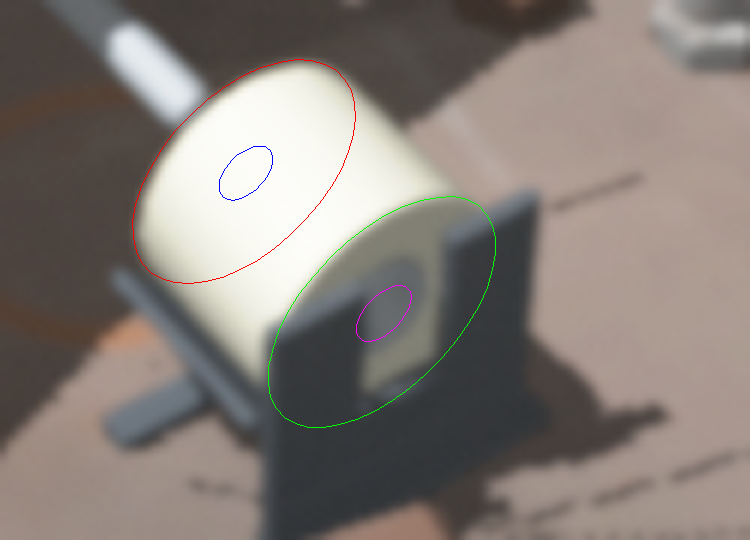

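View pics/side3.png

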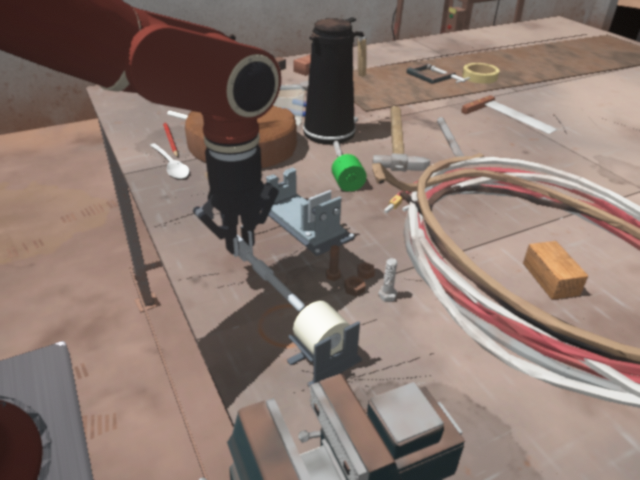

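>>> carry_out(increments=[[[-0.1,-0.02,0.22],[0.1,0,0],0],[[0,0,0],[0,0,0],0],[[0,0,0],[0,0,0],0]])

```text
t: 6.9
tool_pos: [0.4233, 0.1825, 0.2224]
tool_rot: [-0.153, 1.566, 0.137]
contact_force: [0.4, 0.1, -2.1]
opening: 0.0161
```

```bash
cat >> look.py <<'E'
def circ(c,ps,r,n=40):
    t=np.linspace(0,2*np.pi,n);l=np.array([np.cos(ps),np.sin(ps),0]);return c+r*np.cos(t)[:,None]*l+r*np.sin(t)[:,None]*np.array([0,0,1])
mid=np.array([.4549,-.026,.054]);ps=.158;u=np.array([-np.sin(ps),np.cos(ps),0])
out=[]
for n,(u0,v0) in(("top",(320,260)),("side",(260,260))):
    im=cv2.imread(f"pics/{n}{tag}.png");K=6;cr=cv2.resize(im[v0:v0+80,u0:u0+110],None,fx=K,fy=K,interpolation=cv2.INTER_CUBIC)
    for s,r,col in((.025,.03,(0,0,255)),(.025,.006,(255,0,0)),(.045,.006,(255,0,0)),(.045,.0045,(255,0,255)),(.085,.006,(255,0,0))):
        q=proj(n,circ(mid+s*u,ps,r));q=((q-[u0,v0]+.5)*K).astype(int)
        cv2.polylines(cr,[q],True,col,1)
    for sg in(-1,1):
      for w in (np.array([np.cos(ps),np.sin(ps),0]),np.array([0,0,1])):
        q=proj(n,np.array([mid+.025*u+sg*.006*w,mid+.13*u+sg*.006*w]));q=((q-[u0,v0]+.5)*K).astype(int);cv2.polylines(cr,[q],False,(0,200,200) if w[2]==0 else (0,255,0),1)
    cv2.imwrite(f"pics/ov_{n}{tag}.png",cr)
E
python3 look.py 4
```

```text
t 6.9 pos [0.4233 0.1825 0.2224] grasp [0.4235 0.1809 0.0674] F [ 0.39  0.06 -2.12] T [ 0.11 -0.01  0.02] op 0.0161
x [ 0.0012 -0.0104 -0.9999] z [ 9.830e-01  1.838e-01 -7.000e-04] q [ 0.248 -0.155  2.136 -0.011  1.162  0.067]
side bench -0.0004
side rod 398 lat,slope,dz,slope [0.0001 0.0136 0.0001 0.0026] res 0.0007 psi_axle 0.1713 tmax [0.1638 0.1644] nose [0.4562 0.0191 0.0552]
side roller 241 psi,z [-0.2662  0.0272] res 0.00117 end+ [0.7124 0.3676] end- [0.701  0.3255] len 0.0436 mid [0.7067 0.3466]
top bench -0.0012
top rod 274 lat,slope,dz,slope [-0.0012  0.0188  0.0008 -0.0071] res 0.001 psi_axle 0.1661 tmax [0.1641 0.1649] nose [0.4557 0.019  0.0543]
top roller 840 psi,z [0.1659 0.052 ] res 0.00189 end+ [ 0.4508 -0.0025] end- [ 0.4582 -0.0468] len 0.045 mid [ 0.4545 -0.0247]
```

View pics/ov_top4.png

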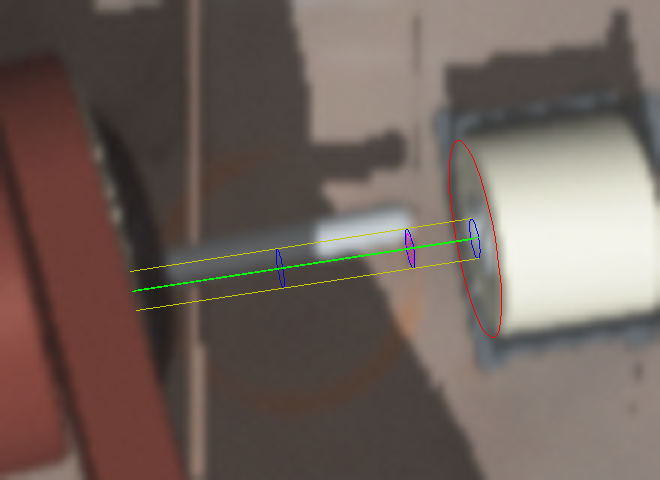

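View pics/ov_side4.png

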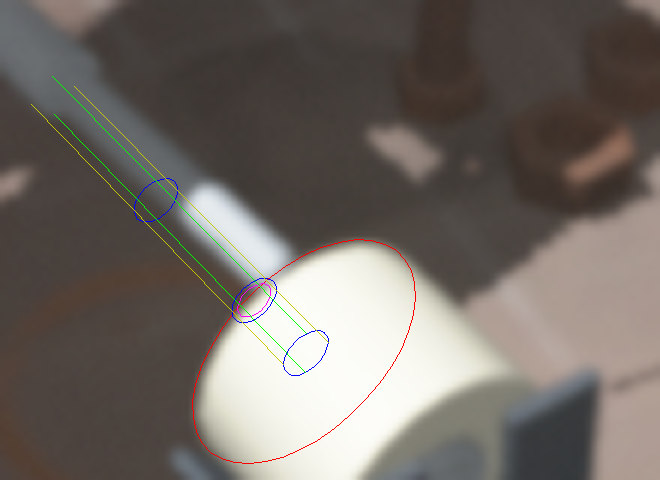

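```bash
sed -i 's/round(psi-q\[1\],4)/round(psi+q[1],4)/' look.py
```

>>> carry_out(increments=[[[0,0,-0.42],[-0.05,0,-0.06],0],[[0,0,0],[0,0,0],0],[[0,0,0],[0,0,0],0]])

```text
t: 7.4
tool_pos: [0.4223, 0.1823, 0.2212]
tool_rot: [-0.12, 1.568, 0.103]
contact_force: [0.2, 0.3, -0.4]
opening: 0.0158
```

```bash
python3 look.py 5
```

```text
t 7.4 pos [0.4223 0.1823 0.2212] grasp [0.4225 0.1807 0.0662] F [ 0.2   0.27 -0.42] T [ 0.13 -0.   -0.01] op 0.0158
x [ 0.001  -0.0104 -0.9999] z [ 9.899e-01  1.416e-01 -5.000e-04] q [ 0.248 -0.156  2.139 -0.011  1.16   0.11 ]
side bench -0.0004
side rod 390 lat,slope,dz,slope [-0.0009  0.0209  0.      0.0038] res 0.0008 psi_axle 0.1629 tmax [0.1639 0.1647] nose [0.4483 0.0177 0.0542]
side roller 244 psi,z [-0.246   0.0271] res 0.00115 end+ [0.713  0.3689] end- [0.7021 0.3253] len 0.045 mid [0.7075 0.3471]
top bench -0.0012
top rod 271 lat,slope,dz,slope [-0.0003  0.0103 -0.0003  0.    ] res 0.001 psi_axle 0.1523 tmax [0.1636 0.1648] nose [0.4472 0.0175 0.0532]
top roller 884 psi,z [0.1525 0.052 ] res 0.00188 end+ [ 0.4513 -0.0024] end- [ 0.4583 -0.0481] len 0.0462 mid [ 0.4548 -0.0253]
```

View pics/ov_top5.png

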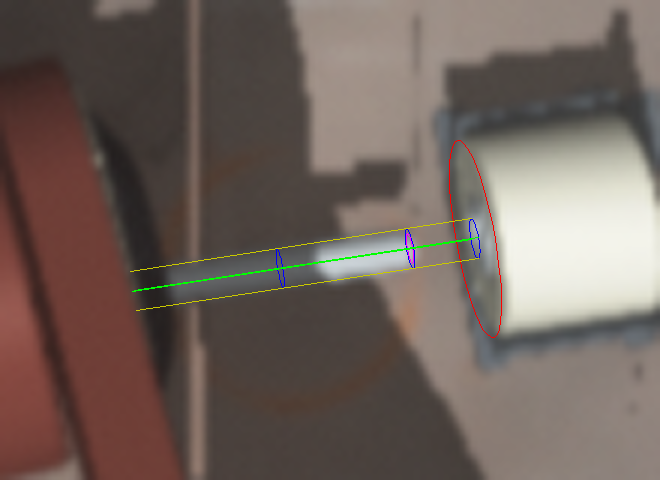

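View pics/ov_side5.png

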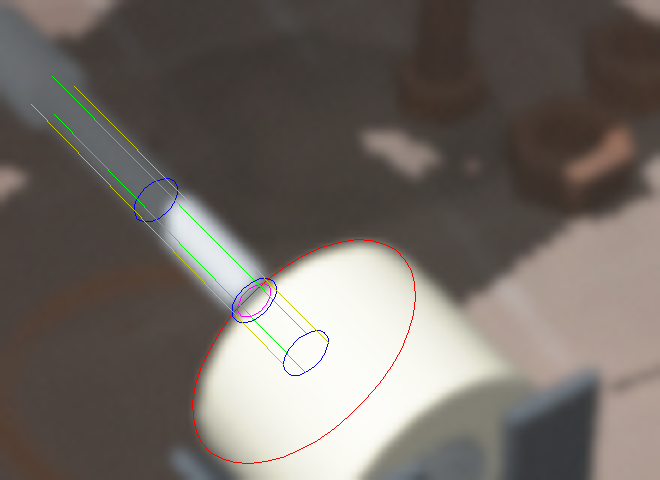

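>>> carry_out(increments=[[[0,0,0],[0.08,-0.5,0],0],[[0,0,0],[0.08,-0.5,0],0],[[0,0,0],[0,0,0],0]])

```text
t: 7.9
tool_pos: [0.4258, 0.1607, 0.2213]
tool_rot: [-0.121, 1.568, 0.104]
contact_force: [1.1, -0.1, -2.1]
opening: 0.0156
```

```bash
python3 -c "from h import *;st()"
```

```text
t 7.9 pos [0.4258 0.1607 0.2213] grasp [0.426  0.159  0.0663] F [ 1.07 -0.11 -2.1 ] T [ 0.13 -0.    0.03] op 0.0156
x [ 0.0011 -0.0109 -0.9999] z [ 9.898e-01  1.423e-01 -4.000e-04] q [ 0.2   -0.169  2.15  -0.012  1.162  0.062]
```

>>> carry_out(increments=[[[0,0,0],[0.04,-0.25,0],0],[[0,0,0],[0.04,-0.25,0],0],[[0,0,0],[0,0,0],0]])

```text
t: 8.2
tool_pos: [0.4277, 0.1491, 0.2213]
tool_rot: [-0.119, 1.567, 0.103]
contact_force: [-0.4, -0.2, -1.1]
opening: 0.0163
```

```bash
python3 look.py 6
```

```text
t 8.2 pos [0.4277 0.1491 0.2213] grasp [0.4278 0.1475 0.0663] F [-0.45 -0.18 -1.05] T [0.14 0.02 0.01] op 0.0163
x [ 0.0012 -0.0107 -0.9999] z [ 9.900e-01  1.409e-01 -3.000e-04] q [ 0.174 -0.175  2.155 -0.012  1.162  0.037]
side bench -0.0004
side rod 245 lat,slope,dz,slope [0.0001 0.0122 0.0003 0.0029] res 0.0006 psi_axle 0.1536 tmax [0.1341 0.135 ] nose [ 0.4532 -0.0156  0.0544]
side roller 238 psi,z [-0.2407  0.0271] res 0.00118 end+ [0.7123 0.3669] end- [0.7022 0.3257] len 0.0424 mid [0.7072 0.3463]
top bench -0.0013
top rod 193 lat,slope,dz,slope [-0.002   0.0236 -0.0023  0.0166] res 0.0013 psi_axle 0.1649 tmax [0.1531 0.1539] nose [ 0.453  -0.0156  0.0541]
top roller 833 psi,z [0.1749 0.052 ] res 0.00168 end+ [ 0.4506 -0.0028] end- [ 0.4585 -0.0471] len 0.045 mid [ 0.4546 -0.025 ]
```

View pics/ov_top6.png

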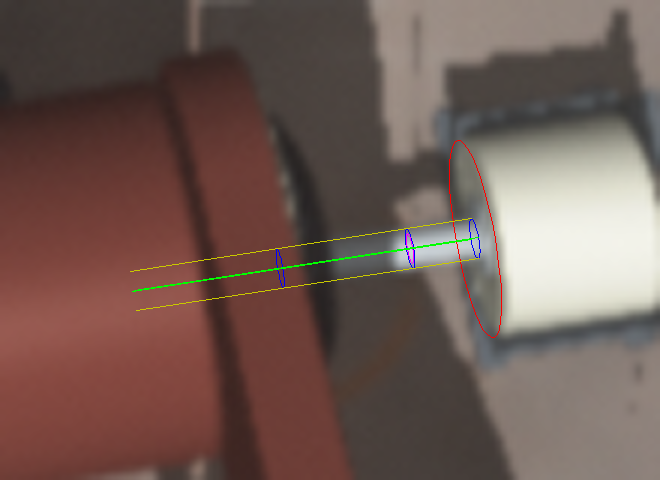

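>>> carry_out(increments=[[[0,0,0],[0.08,-0.5,0],0],[[0,0,0],[0.08,-0.5,0],0],[[0,0,0],[0.08,-0.5,0],0],[[0,0,0],[0,0,0],0]])

```text
t: 8.8
tool_pos: [0.4326, 0.1176, 0.2213]
tool_rot: [-0.122, 1.567, 0.104]
contact_force: [0.6, -0.6, -1.2]
opening: 0.0159
```

```bash
python3 -c "from h import *;st()"
```

```text
t 8.8 pos [0.4326 0.1176 0.2213] grasp [0.4328 0.1159 0.0663] F [ 0.56 -0.61 -1.16] T [ 0.12 -0.    0.05] op 0.0159
x [ 0.0012 -0.011  -0.9999] z [ 9.897e-01  1.433e-01 -4.000e-04] q [ 0.102 -0.188  2.166 -0.012  1.163 -0.037]
```

>>> carry_out(increments=[[[0,0,0],[0.08,-0.5,0],0],[[0,0,0],[0.08,-0.5,0],0],[[0,0,0],[0.05,-0.3,0],0],[[0,0,0],[0,0,0],0]])

```text
t: 9.2
tool_pos: [0.4372, 0.0887, 0.2214]
tool_rot: [-0.121, 1.567, 0.103]
contact_force: [-0.5, 0.2, -2.2]
opening: 0.016
```

```bash
python3 -c "from h import *;st()"
```

```text
t 9.2 pos [0.4372 0.0887 0.2214] grasp [0.4374 0.087  0.0664] F [-0.49  0.19 -2.18] T [ 0.09  0.04 -0.  ] op 0.016
x [ 0.0013 -0.011  -0.9999] z [ 9.899e-01  1.420e-01 -3.000e-04] q [ 0.036 -0.195  2.172 -0.012  1.164 -0.102]
```

>>> carry_out(increments=[[[0,0,0],[0.04,-0.25,0],0],[[0,0,0],[0.02,-0.15,0],0],[[0,0,0],[0.02,-0.1,0],0]])

```text
t: 9.5
tool_pos: [0.4389, 0.078, 0.2213]
tool_rot: [-0.12, 1.567, 0.104]
contact_force: [-0.1, 0.7, -1.1]
opening: 0.0161
```

>>> carry_out(increments=[[[0,0,0],[0.02,-0.1,0],0],[[0,0,0],[0,0,0],0]])

```text
t: 9.7
tool_pos: [0.4393, 0.076, 0.2213]
tool_rot: [-0.12, 1.568, 0.104]
contact_force: [0.6, 0.0, -2.0]
opening: 0.0163
```

```bash
sed -i 's/^for n,(u0,v0) in(("top",(320/for n,(u0,v0) in(("top",(340/' look.py; python3 look.py 7
```

```text
t 9.7 pos [0.4393 0.076  0.2213] grasp [0.4395 0.0744 0.0663] F [ 0.61  0.01 -2.  ] T [ 0.06  0.04 -0.03] op 0.0163
x [ 9.0e-04 -9.8e-03 -1.0e+00] z [ 9.899e-01  1.421e-01 -5.000e-04] q [ 0.006 -0.195  2.172 -0.011  1.164 -0.132]
side bench -0.0003
side rod 357 lat,slope,dz,slope [ 0.0011  0.0075  0.0089 -0.0567] res 0.0016 psi_axle 0.1501 tmax [0.1637 0.1645] nose [ 0.4652 -0.0886  0.0532]
side roller 1414 psi,z [0.1406 0.0526] res 0.00165 end+ [ 0.4527 -0.0074] end- [ 0.459  -0.0522] len 0.0452 mid [ 0.4559 -0.0298]
top bench -0.0014
top rod 66 lat,slope,dz,slope [-0.0014  0.0213  0.0083 -0.0548] res 0.0009 psi_axle 0.1639 tmax [0.1643 0.1646] nose [ 0.465  -0.0886  0.0529]
```

View pics/ov_side7.png

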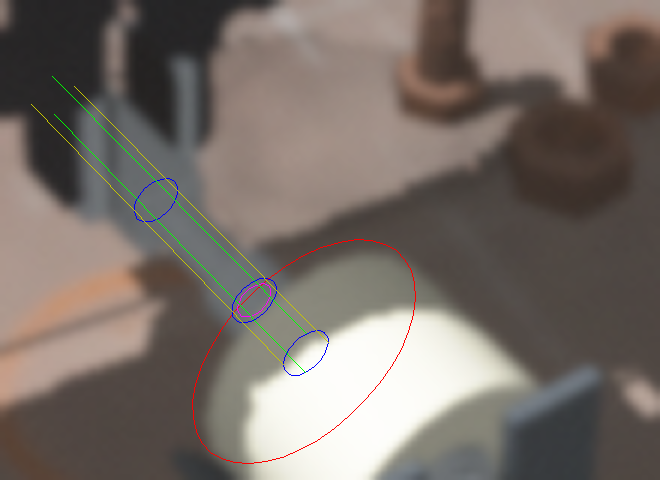

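>>> carry_out(increments=[[[0,0,0],[0.02,-0.1,0],0],[[0,0,0],[0,0,0],0]])

```text
t: 10.1
tool_pos: [0.4395, 0.0748, 0.2213]
tool_rot: [-0.118, 1.568, 0.107]
contact_force: [-0.3, -0.3, -0.7]
opening: 0.0159
```

>>> carry_out(increments=[[[0,0,0],[0.01,-0.07,0],0],[[0,0,0],[0,0,0],0]])

```text
t: 10.3
tool_pos: [0.4396, 0.0742, 0.2214]
tool_rot: [-0.115, 1.568, 0.109]
contact_force: [0.5, 0.4, -1.8]
opening: 0.0162
```

>>> carry_out(increments=[[[0,0,0],[0.01,-0.07,0],0],[[0,0,0],[0,0,0],0]])

```text
t: 10.5
tool_pos: [0.4398, 0.0735, 0.2215]
tool_rot: [-0.112, 1.568, 0.112]
contact_force: [-0.9, 0.6, -0.5]
opening: 0.0162
```

```bash
python3 look.py 8
```

```text
t 10.5 pos [0.4398 0.0735 0.2215] grasp [0.4397 0.0736 0.0665] F [-0.91  0.6  -0.48] T [ 0.27  0.12 -0.01] op 0.0162
x [-4.e-04  2.e-04 -1.e+00] z [ 9.899e-01  1.419e-01 -3.000e-04] q [-2.000e-03 -1.960e-01  2.172e+00  0.000e+00  1.165e+00 -1.440e-01]
side bench -0.0004
side rod 364 lat,slope,dz,slope [ 0.0004  0.0126  0.0092 -0.0655] res 0.0017 psi_axle 0.155 tmax [0.1638 0.1647] nose [ 0.4656 -0.0894  0.0523]
side roller 237 psi,z [-0.2402  0.0271] res 0.00106 end+ [0.712  0.3668] end- [0.7018 0.3253] len 0.0428 mid [0.7069 0.346 ]
top bench -0.0014
top rod 53 lat,slope,dz,slope [-0.013   0.0958  0.0023 -0.0221] res 0.0009 psi_axle 0.2382 tmax [0.1646 0.1647] nose [ 0.4659 -0.0894  0.0525]
```

View pics/ov_side8.png

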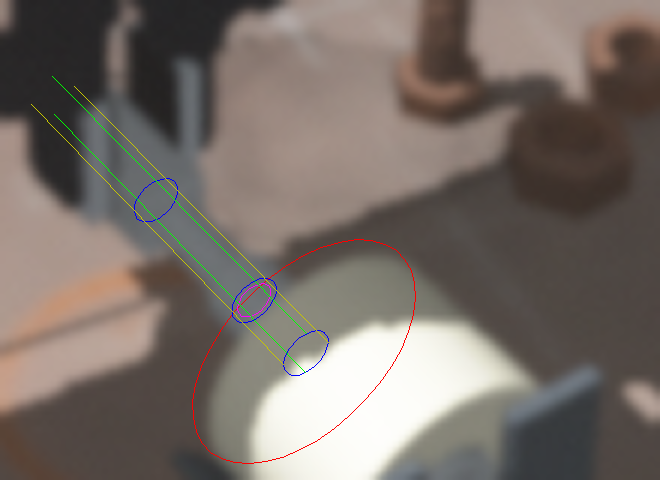

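>>> carry_out(increments=[[[-0.12,0,0],[0,0.1,0.1],0],[[-0.12,0,0],[0,0.1,0.3],0],[[0,0,0],[0,0,0.5],0],[[0,0,0],[0,0,0],0]], squeeze=100)

```text
t: 11.1
tool_pos: [0.4388, 0.0776, 0.2393]
tool_rot: [-0.132, 1.573, 0.091]
contact_force: [0.0, 2.7, -2.8]
opening: 0.0155
```

```bash
python3 look.py 9
```

```text
t 11.1 pos [0.4388 0.0776 0.2393] grasp [0.4383 0.0736 0.0843] F [ 0.    2.68 -2.79] T [0.69 0.01 0.01] op 0.0155
x [-0.0037 -0.0262 -0.9996] z [ 0.99    0.1411 -0.0073] q [ 0.014 -0.223  2.162 -0.028  1.207 -0.118]
side bench -0.0004
side rod 402 lat,slope,dz,slope [-0.0163  0.1221  0.0051 -0.0223] res 0.0019 psi_axle 0.2637 tmax [0.1639 0.1649] nose [ 0.4653 -0.0892  0.0731]
side roller 695 psi,z [0.2171 0.0594] res 0.00422 end+ [ 0.4432 -0.009 ] end- [ 0.4535 -0.0556] len 0.0477 mid [ 0.4484 -0.0323]
top bench -0.0014
top rod 90 lat,slope,dz,slope [-0.0006  0.0097  0.0033 -0.0141] res 0.0008 psi_axle 0.1513 tmax [0.1641 0.1651] nose [ 0.4625 -0.0896  0.0726]
```

View pics/side9.png

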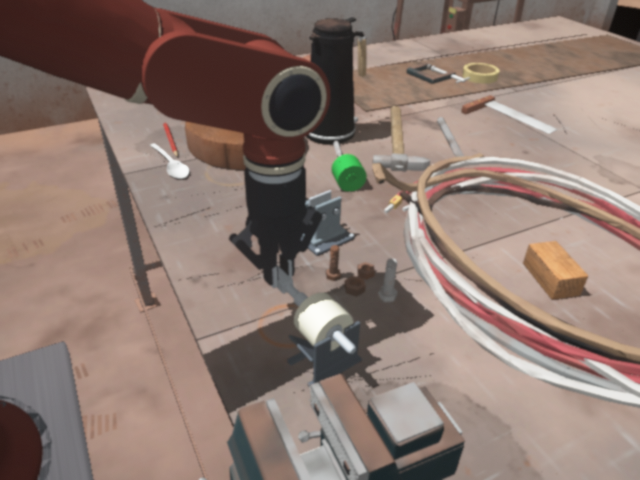

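>>> carry_out(increments=[[[-0.15,-0.04,0],[0,0.12,0.5],0],[[0,0,0],[0,0,0.8],0],[[0,0,0],[0,0,0.8],0],[[0,0,0],[0,0,0.8],0],[[0,0,0],[0,0,0.3],0],[[0,0,0],[0,0,0],0]])

```text
t: 11.9
tool_pos: [0.4375, 0.0791, 0.3048]
tool_rot: [-0.15, 1.574, 0.071]
contact_force: [-0.0, -1.0, -3.0]
opening: 0.0152
```

```bash
python3 look.py 10
```

```text
t 11.9 pos [0.4375 0.0791 0.3048] grasp [0.437  0.0712 0.15  ] F [-0.03 -1.02 -2.98] T [ 0.34  0.04 -0.06] op 0.0152
x [-0.0032 -0.0509 -0.9987] z [ 0.9901  0.1401 -0.0103] q [ 0.023 -0.315  2.117 -0.052  1.345 -0.106]
side bench -0.0004
side rod 445 lat,slope,dz,slope [-0.0224  0.1628 -0.0149  0.1366] res 0.002 psi_axle 0.3034 tmax [0.1642 0.1648] nose [ 0.4646 -0.0916  0.145 ]fit.py:4: RuntimeWarning: Mean of empty slice.
  ym=p[:,1].mean()
  ret = ret.dtype.type(ret / rcount)
  return _methods._mean(a, axis=axis, dtype=dtype,
Traceback (most recent call last):
  File "look.py", line 21, in <module>
    m=cv2.erode(r["region"].astype(np.uint8),np.ones((3,3)))>0;p=P[m&(d>0)];z=p[:,2];p=p[(z>.05)&(z<.09)];cyl(p,.03,.054,n+" roller");break
                                                                                                          ~~~^^^^^^^^^^^^^^^^^^^^^^^^
  File "fit.py", line 8, in cyl
    s=least_squares(f,[np.median(p[:,0]),psi0,z0],loss="soft_l1",f_scale=.001)
ValueError: Initial guess is outside of provided bounds
```

View pics/side10.png

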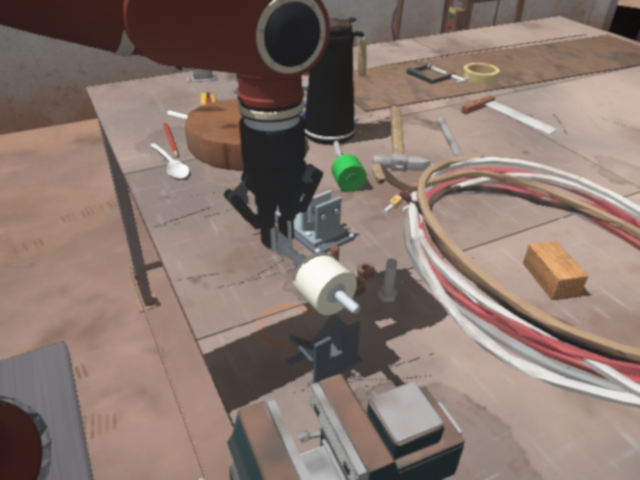

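Run:
```python
from h import *
# corner bolts from c3 crop (x4, offset 190,195), top cam
px=np.array([(52,128),(73,273),(448,209),(424,62)])/4-.5+.125+np.array([190,195])
g=cv2.cvtColor(cv2.imread("pics/top0.png"),cv2.COLOR_BGR2GRAY).astype(float)
W=[]
for p in px:
    u,v=np.round(p).astype(int);w=g[v-3:v+4,u-3:u+4];w=np.clip(w-np.percentile(w,70),0,None);vv,uu=np.mgrid[v-3:v+4,u-3:u+4]
    c=np.array([(uu*w).sum(),(vv*w).sum()])/w.sum();W.append(atz("top",c,.010)[:2]);print(p,c.round(2),W[-1].round(4))
W=np.array(W);c=W.mean(0);print("centre",c)
l=(W[0]+W[1])/2-(W[2]+W[3])/2;print("len",np.linalg.norm(l),"psi",np.arctan2(-l[0],l[1]))
w=(W[0]+W[3])/2-(W[1]+W[2])/2;print("wid",np.linalg.norm(w),"psi",np.arctan2(w[1],w[0]))
# side: bolts in c4 (x4, offset 180,150)
px=np.array([(311,206),(549,402),(687,341)])/4-.5+.125+np.array([180,150])
for p in px: print("side",atz("side",p,.010)[:2].round(4))
```

```text
[202.625 226.625] [202.44 226.34] [0.5907 0.3709]
[207.875 262.875] [207.66 263.48] [0.518  0.3574]
[301.625 246.875] [301.62 246.99] [0.5519 0.177 ]
[295.625 210.125] [295.61 210.  ] [0.6255 0.1897]
centre [0.57153977 0.27374688]
len 0.1840413918781758 psi 0.18753153362131264
wid 0.07428928066976208 psi 0.1778943580417633
side [0.5171 0.3555]
side [0.5506 0.1748]
side [0.6238 0.1873]
```

>>> carry_out(increments=[[[0,0,0],[0.32,1,0.1],0],[[0,0,0],[0.32,1,0.1],0],[[0,0,0.15],[0.32,1,0.1],0],[[0,0,0.15],[0.32,1,0.1],0],[[0,0,0],[0.32,1,0.1],0],[[0,0,0],[0.32,1,0.1],0],[[0,0,0],[0.32,1,0.1],0],[[0,0,0],[0,0,0],0]])

```text
t: 12.8
tool_pos: [0.4808, 0.223, 0.3076]
tool_rot: [-0.177, 1.589, 0.089]
contact_force: [0.3, -0.5, -3.1]
opening: 0.0155
```

```bash
python3 -c "
from h import *;st()
im,d=get_image('side');cv2.imwrite('pics/side11.png',im)"
```

```text
t 12.8 pos [0.4808 0.223  0.3076] grasp [0.4779 0.2141 0.1529] F [ 0.3  -0.47 -3.07] T [ 0.24  0.   -0.01] op 0.0155
x [-0.0183 -0.0576 -0.9982] z [ 0.9854  0.1678 -0.0278] q [ 0.304 -0.084  1.915 -0.051  1.346  0.147]
```

View pics/side11.png

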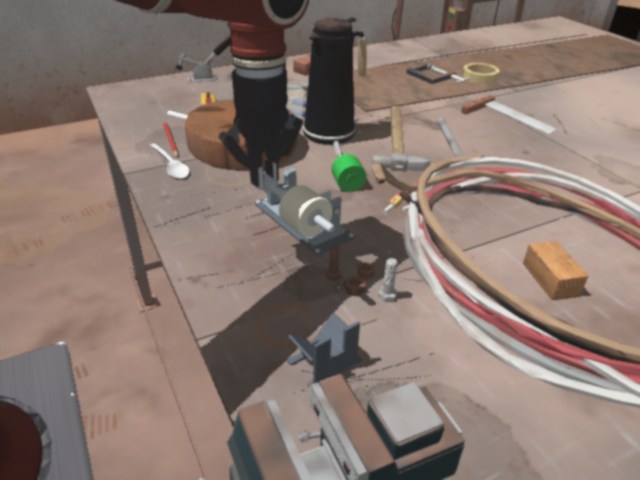

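```bash
python3 -c "
from h import *
d=np.load('d_side.npy');
im=cv2.imread('pics/top3.png')
d=np.load('d_top.npy');P=cloud('top',d);s=P[170:290,10:145].reshape(-1,3);s=s[s[:,2]>.02];print(len(s),np.percentile(s,[2,50,98],axis=0).round(3))
t=s[(abs(s[:,0]-.55)<.08)];print(t[:,1].min(),np.percentile(t[:,1],1))
"
```

```text
13552 [[0.471 0.481 0.034]
 [0.571 0.588 0.064]
 [0.677 0.697 0.068]]
0.47623716545198647 0.47899018757221434
```

>>> carry_out(increments=[[[0,-0.03,0],[0.35,0.95,0.1],0],[[0,-0.03,0],[0.35,0.95,0.1],0],[[0,-0.03,0],[0.35,0.95,0.1],0],[[0,-0.03,0],[0.35,0.95,0.1],0],[[0,-0.03,0],[0.35,0.95,0.1],0],[[0,-0.03,0],[0.35,0.95,0.1],0],[[0,0,0],[0,0,0],0]])

```text
t: 13.55
tool_pos: [0.5217, 0.3338, 0.3109]
tool_rot: [-0.182, 1.585, 0.075]
contact_force: [1.2, -1.1, -3.7]
opening: 0.0153
```

```bash
python3 -c "
from h import *;st()"
```

```text
t 13.55 pos [0.5217 0.3338 0.3109] grasp [0.5197 0.3232 0.1563] F [ 1.2  -1.13 -3.74] T [0.32 0.07 0.02] op 0.0153
x [-0.0128 -0.0687 -0.9976] z [ 0.9866  0.1615 -0.0238] q [ 0.459  0.125  1.697 -0.057  1.362  0.309]
```

>>> carry_out(increments=[[[0,-0.05,0.05],[0.35,1,0],0],[[0,-0.05,0],[0.35,1,0],0],[[0,-0.05,0],[0.35,1,0],0],[[0,0,0],[0.35,1,0],0],[[0,0,0],[0,0,0],0]])

```text
t: 14.05
tool_pos: [0.5499, 0.41, 0.3051]
tool_rot: [-0.189, 1.578, 0.067]
contact_force: [-0.3, -0.2, -3.7]
opening: 0.0149
```

```bash
cat > look2.py <<'E'
from fit import *
import sys
st();o=get_obs();tag=sys.argv[1]
C=np.array([.571,.273]);ps=.185;L=np.array([np.cos(ps),np.sin(ps),0]);U=np.array([-np.sin(ps),np.cos(ps),0])
T=R.from_rotvec(o["tool_rot"]).as_matrix();g=o["tool_pos"]+.155*T[:,0]
h=o["tool_pos"]+.1677*T[:,0]
print("head by tool: lat %.4f  along %.4f z %.4f"%((h-[*C,0])@L,(h-[*C,0])@U,h[2]))
zc=T[:,2];psi=np.arctan2(zc[1],zc[0])
a=-T[:,1]*np.sign(-T[1,1])*-1
a=np.cross(T[:,0],T[:,2]);a=a*np.sign(-a[1])
for n in("side","top"):
    im,d=get_image(n);cv2.imwrite(f"pics/{n}{tag}.png",im);P=cloud(n,d)
    D=P-h;t=D@a;e=np.linalg.norm(D-t[...,None]*a,axis=-1)
    m=(t>.137)&(t<.175)&(e<.018)&(d>0);p=P[m]   # rod beyond roller
    m2=(t>.032)&(t<.075)&(e<.016)&(d>0)
    print(n,"rod px",m.sum(),"tmax",np.percentile(t[m],99).round(4) if m.sum() else 0, "neck px",m2.sum())
    q=p
    if m.sum()>15:
        dl=(q-[*C,0])@L;da=(q-[*C,0])@U
        def f(x):
            tt=da-da.mean();return np.hypot(dl-x[0]-x[1]*tt,q[:,2]-x[2]-x[3]*tt)-.006
        s=least_squares(f,[dl.mean(),0,q[:,2].mean()-.004,0],loss="soft_l1",f_scale=.001).x
        print("   rod mid lat,yawslope(+along),z,zslope",s.round(4),"at along",da.mean().round(4),"nose along(1%)",np.percentile(da,1).round(4))
E
python3 look2.py 12
```

```text
t 14.05 pos [0.5499 0.41   0.3051] grasp [0.5491 0.3979 0.1506] F [-0.25 -0.2  -3.74] T [ 0.26  0.06 -0.03] op 0.0149
x [-0.0051 -0.0779 -0.9969] z [ 0.9867  0.1618 -0.0177] q [ 0.542  0.279  1.531 -0.065  1.377  0.393]
head by tool: lat 0.0012  along 0.1258 z 0.1379
side rod px 106 tmax 0.1649 neck px 49
   rod mid lat,yawslope(+along),z,zslope [ 0.0003 -0.036   0.1471 -0.0548] at along -0.0266 nose along(1%) -0.0383
top rod px 123 tmax 0.1657 neck px 228
   rod mid lat,yawslope(+along),z,zslope [-0.0012  0.0019  0.146  -0.0136] at along -0.0254 nose along(1%) -0.0395
```

View pics/side12.png

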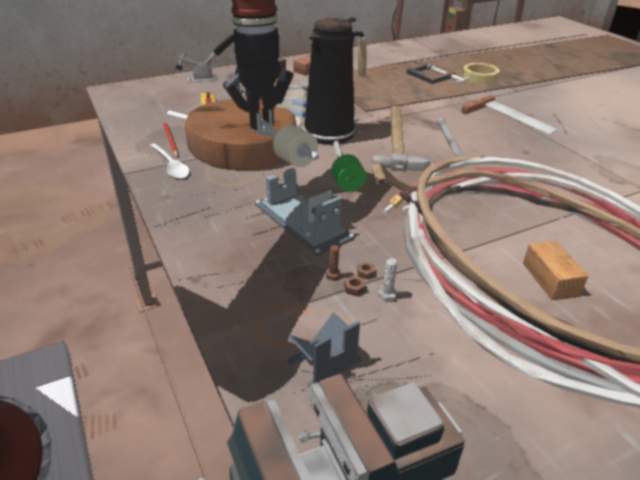

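View pics/top12.png

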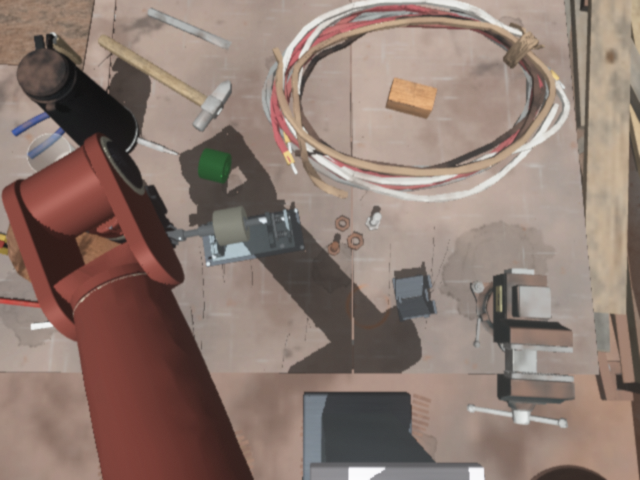

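>>> carry_out(increments=[[[0.22,-0.04,0.05],[-0.05,0,-0.2],0],[[0.22,-0.04,0.05],[0,0,-0.5],0],[[0,0,0],[0,0,-0.7],0],[[0,0,0],[0,0,-0.7],0],[[0,0,0],[0,0,0],0]])

```text
t: 14.65
tool_pos: [0.5473, 0.4037, 0.2585]
tool_rot: [-0.161, 1.57, 0.105]
contact_force: [-0.7, -0.1, -3.6]
opening: 0.0153
```

```bash
python3 look2.py 13
```

```text
t 14.65 pos [0.5473 0.4037 0.2585] grasp [0.5473 0.3982 0.1036] F [-0.72 -0.08 -3.56] T [ 0.26  0.09 -0.01] op 0.0153
x [-3.000e-04 -3.560e-02 -9.994e-01] z [ 0.9857  0.1681 -0.0063] q [ 0.531  0.305  1.581 -0.032  1.274  0.372]
head by tool: lat -0.0004  along 0.1270 z 0.0909
side rod px 115 tmax 0.1749 neck px 56
   rod mid lat,yawslope(+along),z,zslope [-0.0018  0.0854  0.0923  0.2506] at along -0.0282 nose along(1%) -0.0483
top rod px 120 tmax 0.1748 neck px 207
   rod mid lat,yawslope(+along),z,zslope [-0.0014  0.0561  0.0932  0.1282] at along -0.0262 nose along(1%) -0.0481
```

>>> carry_out(increments=[[[0,0,0.05],[0.05,0.1,-0.35],0],[[0,0,0],[0,0,-0.2],0],[[0,0,0],[0,0,0],0]])

```text
t: 15.05
tool_pos: [0.5499, 0.4071, 0.251]
tool_rot: [-0.163, 1.563, 0.112]
contact_force: [-0.2, 0.2, -3.5]
opening: 0.015
```

```bash
python3 look2.py 14
python3 - <<'E'
from h import *
a=cv2.imread("pics/top14.png");b=cv2.imread("pics/side14.png")
cv2.imwrite("pics/z14t.png",cv2.resize(a[185:285,170:310],None,fx=5,fy=5,interpolation=cv2.INTER_CUBIC))
cv2.imwrite("pics/z14s.png",cv2.resize(b[120:260,230:370],None,fx=4,fy=4,interpolation=cv2.INTER_CUBIC))
E
```

```text
t 15.05 pos [0.5499 0.4071 0.251 ] grasp [0.5508 0.4021 0.0961] F [-0.19  0.15 -3.54] T [ 0.3  -0.02  0.04] op 0.015
x [ 0.0061 -0.0322 -0.9995] z [9.847e-01 1.741e-01 4.000e-04] q [ 0.533  0.32   1.576 -0.032  1.257  0.369]
head by tool: lat 0.0039  along 0.1302 z 0.0834
side rod px 102 tmax 0.1745 neck px 59
   rod mid lat,yawslope(+along),z,zslope [ 0.0043 -0.017   0.086   0.0365] at along -0.0237 nose along(1%) -0.0444
top rod px 102 tmax 0.1647 neck px 203
   rod mid lat,yawslope(+along),z,zslope [0.0035 0.0317 0.0856 0.0191] at along -0.0206 nose along(1%) -0.0344
```

View pics/z14t.png

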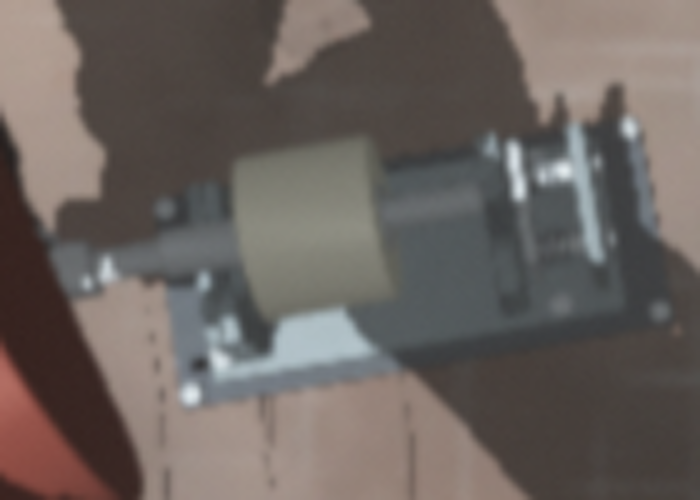

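View pics/z14s.png

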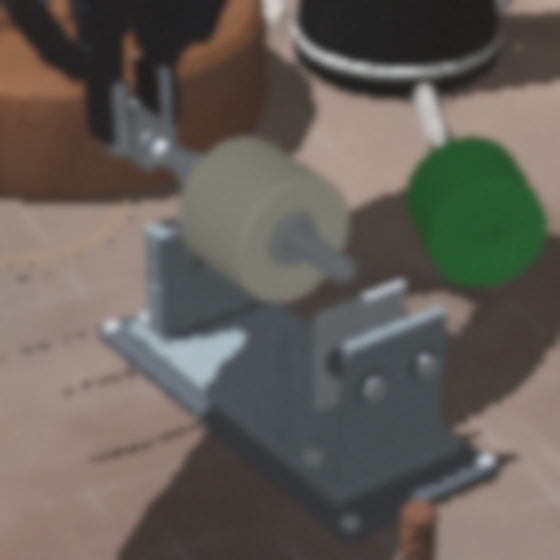

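>>> carry_out(increments=[[[0.08,0.05,0.05],[-0.2,0,-0.25],0],[[0,0,0],[0,0,-0.1],0],[[0,0,0],[0,0,0],0]])

```text
t: 15.45
tool_pos: [0.5457, 0.4073, 0.2448]
tool_rot: [-0.16, 1.566, 0.124]
contact_force: [0.6, 0.4, -2.1]
opening: 0.0148
```

```bash
python3 look2.py 15
```

```text
t 15.45 pos [0.5457 0.4073 0.2448] grasp [0.5461 0.4039 0.0899] F [ 0.62  0.43 -2.14] T [ 0.27  0.06 -0.05] op 0.0148
x [ 0.0024 -0.0225 -0.9997] z [ 0.9837  0.1796 -0.0017] q [ 0.535  0.32   1.588 -0.022  1.244  0.362]
head by tool: lat -0.0004  along 0.1329 z 0.0772
side rod px 100 tmax 0.1645 neck px 59
   rod mid lat,yawslope(+along),z,zslope [0.0008 0.0276 0.0783 0.016 ] at along -0.0193 nose along(1%) -0.0315
top rod px 105 tmax 0.1734 neck px 207
   rod mid lat,yawslope(+along),z,zslope [0.     0.0265 0.0776 0.0152] at along -0.0185 nose along(1%) -0.0406
```

>>> carry_out(increments=[[[0,0,0],[0.05,-0.25,-0.05],0],[[0,0,0],[0.05,-0.25,0],0],[[0,0,0],[0,0,0],0]])

```text
t: 15.85
tool_pos: [0.5481, 0.3966, 0.2442]
tool_rot: [-0.16, 1.565, 0.124]
contact_force: [0.7, -0.1, -3.5]
opening: 0.0151
```

```bash
python3 look2.py 16|head -4
```

```text
t 15.85 pos [0.5481 0.3966 0.2442] grasp [0.5486 0.3931 0.0892] F [ 0.67 -0.06 -3.53] T [ 0.27 -0.01  0.01] op 0.0151
x [ 0.003  -0.0226 -0.9997] z [ 0.9837  0.1798 -0.0011] q [ 0.52   0.311  1.6   -0.022  1.239  0.346]
head by tool: lat 0.0000  along 0.1218 z 0.0765
side rod px 235 tmax 0.1717 neck px 65
```

>>> carry_out(increments=[[[0,0,0],[0.02,-0.12,0],0],[[0,0,0],[0,0,0],0]])

```text
t: 16.15
tool_pos: [0.5485, 0.3944, 0.2444]
tool_rot: [-0.159, 1.565, 0.125]
contact_force: [-0.5, 0.2, -2.9]
opening: 0.0153
```

>>> carry_out(increments=[[[0,0,0],[0.02,-0.12,0],0],[[0,0,0],[0,0,0],0]])

```text
t: 16.35
tool_pos: [0.5487, 0.3926, 0.2447]
tool_rot: [-0.157, 1.565, 0.127]
contact_force: [-1.0, 1.6, -2.5]
opening: 0.0151
```

```bash
python3 -c "
from h import *;st()"
```

```text
t 16.35 pos [0.5487 0.3926 0.2447] grasp [0.5492 0.3897 0.0897] F [-0.97  1.61 -2.5 ] T [ 0.7   0.1  -0.02] op 0.0151
x [ 0.0033 -0.0191 -0.9998] z [ 9.837e-01  1.798e-01 -2.000e-04] q [ 0.514  0.306  1.605 -0.019  1.237  0.339]
```

>>> carry_out(increments=[[[-0.03,0,0],[0.03,-0.15,0],0],[[-0.03,0,0],[0.03,-0.15,0],0],[[0,0,0],[0,0,0],0]])

```text
t: 16.65
tool_pos: [0.5493, 0.3887, 0.2455]
tool_rot: [-0.156, 1.564, 0.129]
contact_force: [-1.3, 6.4, -3.7]
opening: 0.0154
```

```bash
cat > s2.py <<'E'
from h import *
st();o=get_obs();ps=.185;L=np.array([np.cos(ps),np.sin(ps),0]);U=np.array([-np.sin(ps),np.cos(ps),0]);C=np.array([.571,.273,0])
T=R.from_rotvec(o["tool_rot"]).as_matrix();h=o["tool_pos"]+.1677*T[:,0]
print("head lat %.4f along %.4f z %.4f  Falong %.2f Flat %.2f yaw %.4f"%((h-C)@L,(h-C)@U,h[2],o["contact_force"]@U,o["contact_force"]@L,np.arctan2(T[1,2],T[0,2])))
E
python3 s2.py
```

```text
t 16.65 pos [0.5493 0.3887 0.2455] grasp [0.5498 0.3861 0.0905] F [-1.27  6.44 -3.7 ] T [1.24 0.25 0.02] op 0.0154
x [ 0.0034 -0.017  -0.9998] z [9.836e-01 1.802e-01 2.000e-04] q [ 0.508  0.301  1.61  -0.017  1.236  0.333]
head lat -0.0000 along 0.1149 z 0.0778  Falong 6.56 Flat -0.07 yaw 0.1812
```

>>> carry_out(increments=[[[-0.04,0,0],[0.03,-0.17,-0.06],0],[[-0.04,0,0],[0.03,-0.17,-0.06],0],[[0,0,0],[0,0,0],0]])

```text
t: 16.95
tool_pos: [0.5496, 0.3858, 0.245]
tool_rot: [-0.152, 1.563, 0.133]
contact_force: [-1.7, 7.2, -1.4]
opening: 0.0153
```

```bash
python3 s2.py
```

```text
t 16.95 pos [0.5496 0.3858 0.245 ] grasp [0.5502 0.3839 0.09  ] F [-1.75  7.2  -1.35] T [ 1.34  0.36 -0.09] op 0.0153
x [ 0.0043 -0.0119 -0.9999] z [0.9835 0.1807 0.0021] q [ 0.503  0.298  1.615 -0.013  1.231  0.326]
head lat 0.0000 along 0.1127 z 0.0773  Falong 7.40 Flat -0.39 yaw 0.1817
```

>>> carry_out(increments=[[[0,0,0],[0,0,0],0],[[0,0,0],[0,0,0],0]])

```text
t: 17.15
tool_pos: [0.549, 0.3877, 0.2463]
tool_rot: [-0.148, 1.562, 0.138]
contact_force: [-1.6, 4.0, -2.6]
opening: 0.0155
```

```bash
python3 s2.py
```

```text
t 17.15 pos [0.549  0.3877 0.2463] grasp [0.5497 0.3868 0.0913] F [-1.59  3.98 -2.58] T [ 0.9   0.32 -0.1 ] op 0.0155
x [ 0.0045 -0.0062 -1.    ] z [0.9835 0.181  0.0034] q [ 0.505  0.297  1.613 -0.008  1.23   0.326]
head lat 0.0000 along 0.1157 z 0.0786  Falong 4.21 Flat -0.83 yaw 0.1820
```

>>> carry_out(increments=[[[-0.12,-0.02,0],[0.03,-0.15,-0.1],0],[[-0.12,-0.02,0],[0.03,-0.18,-0.1],0],[[-0.1,-0.02,0],[0.03,-0.18,-0.1],0]])

```text
t: 17.45
tool_pos: [0.5495, 0.3825, 0.2427]
tool_rot: [-0.162, 1.557, 0.123]
contact_force: [-3.9, 13.4, -2.0]
opening: 0.0148
```

```bash
python3 s2.py
```

```text
t 17.45 pos [0.5495 0.3825 0.2427] grasp [0.5513 0.3788 0.0878] F [-3.95 13.42 -1.98] T [ 2.3   0.57 -0.09] op 0.0148
x [ 0.0114 -0.024  -0.9996] z [0.9834 0.1812 0.0068] q [ 0.501  0.297  1.62  -0.028  1.226  0.329]
head lat 0.0002 along 0.1073 z 0.0751  Falong 13.92 Flat -1.41 yaw 0.1822
```

```bash
python3 s2.py
python3 - <<'E'
from h import *
a,_=get_image("top");b,_=get_image("side")
cv2.imwrite("pics/z17t.png",cv2.resize(a[185:285,170:310],None,fx=5,fy=5,interpolation=cv2.INTER_CUBIC))
cv2.imwrite("pics/z17s.png",cv2.resize(b[120:260,230:370],None,fx=4,fy=4,interpolation=cv2.INTER_CUBIC))
E
python3 s2.py
```

```text
t 17.45 pos [0.5495 0.3825 0.2427] grasp [0.5513 0.3788 0.0878] F [-3.95 13.42 -1.98] T [ 2.3   0.57 -0.09] op 0.0148
x [ 0.0114 -0.024  -0.9996] z [0.9834 0.1812 0.0068] q [ 0.501  0.297  1.62  -0.028  1.226  0.329]
head lat 0.0002 along 0.1073 z 0.0751  Falong 13.92 Flat -1.41 yaw 0.1822
t 17.55 pos [0.5495 0.3826 0.2427] grasp [0.5512 0.379  0.0878] F [-4.25 12.01 -2.26] T [ 2.22  0.53 -0.07] op 0.0151
x [ 0.0114 -0.0238 -0.9997] z [0.9834 0.1813 0.0069] q [ 0.501  0.297  1.62  -0.028  1.226  0.329]
head lat 0.0001 along 0.1075 z 0.0751  Falong 12.59 Flat -1.97 yaw 0.1823
```

View pics/z17t.png

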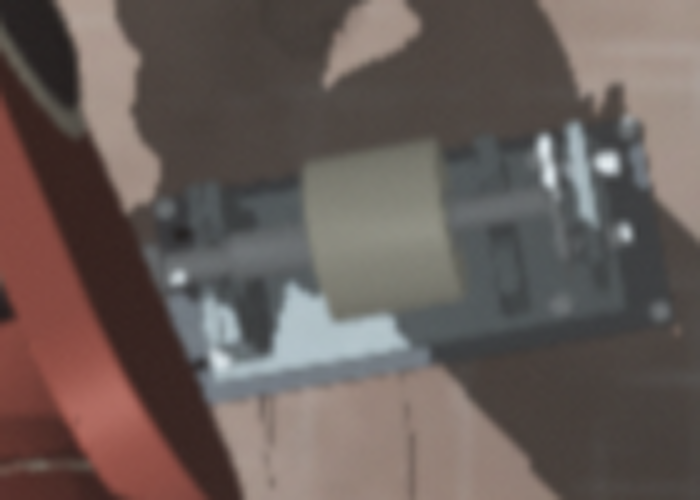

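View pics/z17s.png

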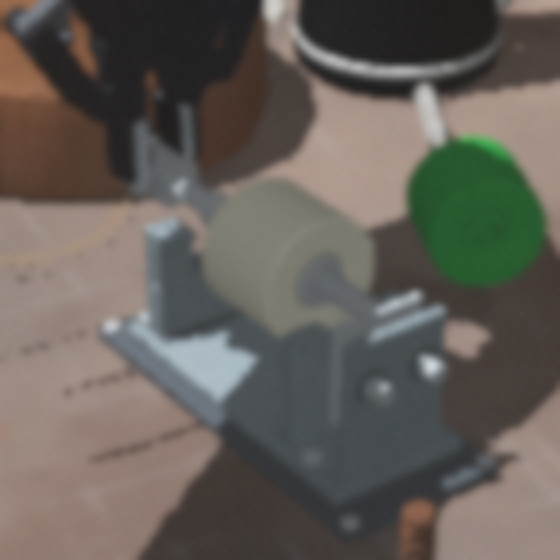

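>>> carry_out(increments=[[[-0.05,0.03,0],[0.02,-0.1,-0.25],0],[[-0.05,0.03,0],[0.02,-0.1,-0.25],0]])

```text
t: 17.75
tool_pos: [0.5499, 0.3833, 0.237]
tool_rot: [-0.161, 1.559, 0.127]
contact_force: [-1.4, 12.0, 2.7]
opening: 0.0154
```

```bash
python3 s2.py
```

```text
t 17.75 pos [0.5499 0.3833 0.237 ] grasp [0.5513 0.38   0.082 ] F [-1.41 11.97  2.73] T [ 1.13  0.36 -0.13] op 0.0154
x [ 0.0093 -0.0209 -0.9997] z [0.9832 0.1824 0.0053] q [ 0.501  0.305  1.621 -0.024  1.218  0.327]
head lat 0.0004 along 0.1085 z 0.0693  Falong 12.03 Flat 0.82 yaw 0.1834
```

>>> carry_out(increments=[[[-0.05,0.03,0],[0.02,-0.14,-0.25],0],[[-0.05,0.03,0],[0.02,-0.13,-0.25],0]])

```text
t: 17.95
tool_pos: [0.5508, 0.3828, 0.2324]
tool_rot: [-0.16, 1.558, 0.13]
contact_force: [-3.6, 11.7, 3.6]
opening: 0.0151
```

```bash
python3 s2.py
```

```text
t 17.95 pos [0.5508 0.3828 0.2324] grasp [0.5522 0.3799 0.0775] F [-3.62 11.71  3.61] T [ 1.21  0.48 -0.22] op 0.0151
x [ 0.0091 -0.0187 -0.9998] z [0.9829 0.184  0.0055] q [ 0.5    0.311  1.622 -0.022  1.21   0.323]
head lat 0.0013 along 0.1083 z 0.0648  Falong 12.18 Flat -1.41 yaw 0.1850
```

>>> carry_out(increments=[[[-0.06,0.03,0],[-0.03,-0.14,-0.28],0],[[-0.06,0.03,0],[-0.03,-0.14,-0.28],0]])

```text
t: 18.15
tool_pos: [0.5503, 0.3823, 0.2275]
tool_rot: [-0.161, 1.556, 0.132]
contact_force: [-3.2, 12.3, 3.3]
opening: 0.0151
```

```bash
python3 s2.py
```

```text
t 18.15 pos [0.5503 0.3823 0.2275] grasp [0.552  0.3796 0.0726] F [-3.25 12.26  3.31] T [ 1.25  0.26 -0.07] op 0.0151
x [ 0.0114 -0.0176 -0.9998] z [0.9825 0.1862 0.0079] q [ 0.5    0.315  1.626 -0.022  1.199  0.321]
head lat 0.0011 along 0.1080 z 0.0599  Falong 12.65 Flat -0.94 yaw 0.1873
```

>>> carry_out(increments=[[[-0.06,0.06,-0.02],[-0.03,-0.13,-0.28],0],[[-0.06,0.06,-0.02],[-0.03,-0.13,-0.2],0]])

```text
t: 18.35
tool_pos: [0.55, 0.3822, 0.2244]
tool_rot: [-0.16, 1.558, 0.132]
contact_force: [-1.7, 12.0, 3.7]
opening: 0.0152
```

```bash
python3 s2.py
python3 - <<'E'
from h import *
a,_=get_image("top");b,_=get_image("side")
cv2.imwrite("pics/z18t.png",cv2.resize(a[185:285,170:310],None,fx=5,fy=5,interpolation=cv2.INTER_CUBIC))
cv2.imwrite("pics/z18s.png",cv2.resize(b[120:260,230:370],None,fx=4,fy=4,interpolation=cv2.INTER_CUBIC))
E
```

```text
t 18.35 pos [0.55   0.3822 0.2244] grasp [0.5515 0.3796 0.0694] F [-1.68 11.97  3.68] T [1.08 0.02 0.21] op 0.0152
x [ 0.0092 -0.0169 -0.9998] z [0.9826 0.1855 0.0059] q [ 0.499  0.318  1.628 -0.021  1.196  0.32 ]
head lat 0.0005 along 0.1081 z 0.0567  Falong 12.08 Flat 0.55 yaw 0.1866
```

View pics/z18s.png

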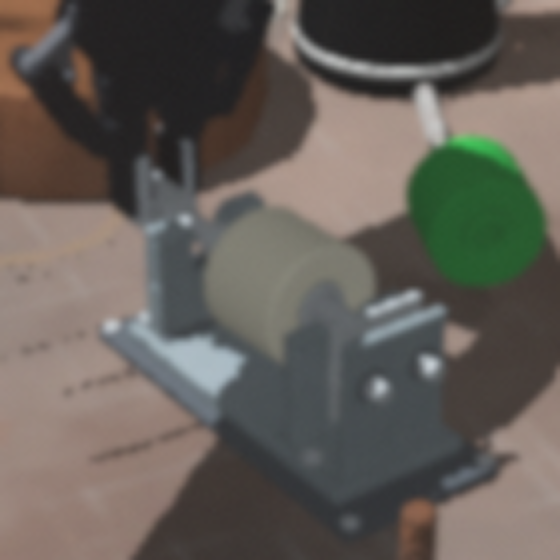

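View pics/z18t.png

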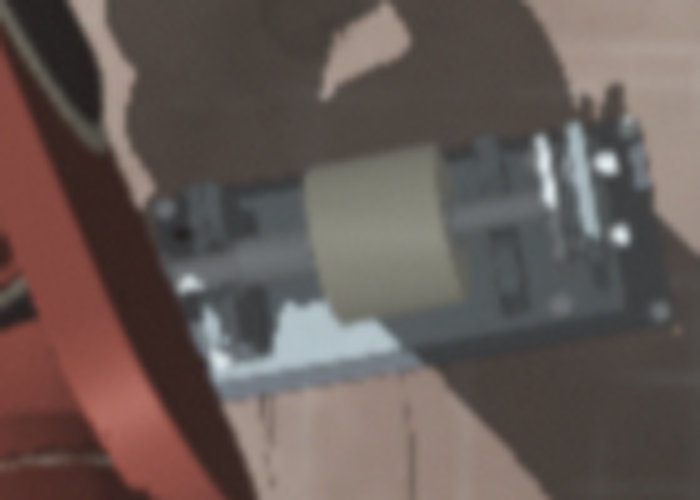

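>>> carry_out(increments=[[[-0.06,0.03,-0.02],[0,-0.12,-0.2],0],[[-0.06,0.03,0],[0,-0.12,-0.15],0]])

```text
t: 18.65
tool_pos: [0.5508, 0.3825, 0.2241]
tool_rot: [-0.16, 1.556, 0.133]
contact_force: [-3.7, 11.0, 3.1]
opening: 0.0152
```

```bash
python3 s2.py
```

```text
t 18.65 pos [0.5508 0.3825 0.2241] grasp [0.5526 0.38   0.0691] F [-3.66 11.05  3.14] T [ 1.17  0.41 -0.18] op 0.0152
x [ 0.0114 -0.0163 -0.9998] z [0.9826 0.1853 0.0082] q [ 0.499  0.32   1.626 -0.021  1.193  0.321]
head lat 0.0017 along 0.1083 z 0.0564  Falong 11.53 Flat -1.57 yaw 0.1864
```

```bash
cat > look3.py <<'E'
from fit import *
import sys
tag=sys.argv[1]
C=np.array([.571,.273,0]);ps=.185;L=np.array([np.cos(ps),np.sin(ps),0]);U=np.array([-np.sin(ps),np.cos(ps),0])
for n in("side","top"):
    im,d=get_image(n);cv2.imwrite(f"pics/{n}{tag}.png",im);P=cloud(n,d)-C
    l=P@L;a=P@U;z=P[...,2]
    print(n,"base z",np.median(z[(abs(l)<.03)&(a>.03)&(a<.05)&(z<.03)]).round(4))
    for nm,lo,hi,r in(("rod",-.034,-.022,.006),("rod@cheek",-.045,-.034,.006),("collar",.032,.056,.009),("neck",.061,.085,.006),("head",.09,.13,0)):
        m=(abs(l)<.016)&(a>lo)&(a<hi)&(z>.04)&(z<.1)&(d>0)
        if m.sum()<8: print("  ",nm,m.sum());continue
        if r and m.sum()>8:
            q=least_squares(lambda x:np.hypot(l[m]-x[0],z[m]-x[1])-r,[0,.055],loss="soft_l1",f_scale=.001);print("  ",nm,m.sum(),"lat,z",q.x.round(4),"res",abs(q.fun).mean().round(4),"ztop",np.percentile(z[m],95).round(4),"at",a[m].mean().round(3))
        else: print("  ",nm,m.sum(),"ztop",np.percentile(z[m],[50,95]).round(4))
    for r in masks_of(n,"roller"):
        p=P[r["region"]&(d>0)];pa=p@U
        if abs(np.median(pa))<.1: 
            mm=p[p[:,2]>.04];print("   roller along",np.percentile(mm@U,[2,50,98]).round(4),"lat",np.median(mm@L).round(4),"ztop",np.percentile(mm[:,2],98).round(4));break
E
python3 look3.py 19; python3 s2.py
```

```text
side base z 0.0135
   rod 40 lat,z [-0.0039  0.0694] res 0.0026 ztop 0.0689 at -0.028
   rod@cheek 56 lat,z [-0.0083  0.0578] res 0.0059 ztop 0.0691 at -0.039
   collar 18 lat,z [0.0017 0.0585] res 0.0006 ztop 0.0672 at 0.053
   neck 148 lat,z [-0.0021  0.0575] res 0.0066 ztop 0.0679 at 0.069
   head 321 ztop [0.0756 0.0974]
   roller along [-0.0204 -0.0089  0.0264] lat -0.0124 ztop 0.0899
top base z 0.0127
   rod 41 lat,z [0.0009 0.0715] res 0.0018 ztop 0.0688 at -0.028
   rod@cheek 88 lat,z [0.002 0.062] res 0.0049 ztop 0.0687 at -0.039
   collar 124 lat,z [0.0015 0.0579] res 0.0008 ztop 0.0683 at 0.044
   neck 172 lat,z [0.0013 0.0577] res 0.0048 ztop 0.0679 at 0.07
   head 0
   roller along [-0.0207  0.0023  0.0273] lat -0.0038 ztop 0.0899
t 18.85 pos [0.5508 0.3825 0.2241] grasp [0.5526 0.38   0.0692] F [-3.1  11.95  2.64] T [ 1.24  0.41 -0.06] op 0.0155
x [ 0.0114 -0.0162 -0.9998] z [0.9826 0.1853 0.0082] q [ 0.499  0.32   1.626 -0.021  1.193  0.321]
head lat 0.0017 along 0.1083 z 0.0565  Falong 12.32 Flat -0.85 yaw 0.1864
```

>>> carry_out(increments=[[[0.1,0.05,0],[-0.05,-0.25,-0.15],0],[[0.1,0.05,0],[-0.05,-0.25,-0.15],0]], squeeze=120)

```text
t: 19.05
tool_pos: [0.5496, 0.3775, 0.2245]
tool_rot: [-0.136, 1.554, 0.161]
contact_force: [-2.1, 11.4, 2.5]
opening: 0.0149
```

```bash
python3 s2.py; python3 look3.py 20
```

```text
t 19.05 pos [0.5496 0.3775 0.2245] grasp [0.5512 0.3801 0.0695] F [-2.13 11.39  2.54] T [1.18 0.19 0.14] op 0.0149
x [ 0.01    0.0168 -0.9998] z [0.9821 0.1881 0.013 ] q [0.489 0.308 1.641 0.011 1.176 0.295]
head lat 0.0004 along 0.1091 z 0.0568  Falong 11.59 Flat -0.00 yaw 0.1893
side base z 0.0136
   rod 24 lat,z [0.0024 0.0576] res 0.0016 ztop 0.0654 at -0.027
   rod@cheek 47 lat,z [-0.0099  0.0569] res 0.0052 ztop 0.069 at -0.039
   collar 23 lat,z [0.0009 0.057 ] res 0.0008 ztop 0.066 at 0.053
   neck 141 lat,z [-0.0025  0.0565] res 0.0069 ztop 0.0685 at 0.068
   head 328 ztop [0.0759 0.0985]
   roller along [-0.0196 -0.0067  0.0272] lat -0.0147 ztop 0.0864
top base z 0.0126
   rod 42 lat,z [0.0016 0.0568] res 0.0011 ztop 0.0643 at -0.028
   rod@cheek 88 lat,z [0.0025 0.0582] res 0.0051 ztop 0.0685 at -0.039
   collar 129 lat,z [0.0006 0.0555] res 0.001 ztop 0.0655 at 0.044
   neck 137 lat,z [0.0027 0.0601] res 0.0057 ztop 0.0679 at 0.067
   head 0
   roller along [0.0221 0.0491 0.0763] lat 0.1441 ztop 0.0584
```

>>> carry_out(increments=[[[-0.02,0.05,-0.02],[0,-0.16,-0.3],0],[[-0.02,0.05,-0.02],[0,-0.15,-0.3],0]])

```text
t: 19.45
tool_pos: [0.5506, 0.3762, 0.2192]
tool_rot: [-0.127, 1.555, 0.165]
contact_force: [-2.7, 11.2, 5.3]
opening: 0.0147
```

```bash
python3 s2.py; python3 look3.py 21
```

```text
t 19.45 pos [0.5506 0.3762 0.2192] grasp [0.552  0.3801 0.0643] F [-2.75 11.21  5.27] T [ 1.07  0.37 -0.06] op 0.0147
x [ 0.0088  0.0252 -0.9996] z [0.9825 0.1856 0.0133] q [0.485 0.313 1.644 0.02  1.165 0.29 ]
head lat 0.0012 along 0.1090 z 0.0516  Falong 11.53 Flat -0.64 yaw 0.1867
side base z 0.0132
   rod 10 lat,z [0.0009 0.0645] res 0.005 ztop 0.0683 at -0.03
   rod@cheek 47 lat,z [-0.0093  0.0557] res 0.0051 ztop 0.0685 at -0.039
   collar 23 lat,z [0.0019 0.0513] res 0.0008 ztop 0.0608 at 0.053
   neck 143 lat,z [0.0021 0.0591] res 0.0071 ztop 0.0679 at 0.068
   head 354 ztop [0.0751 0.0972]
   roller along [-0.0195 -0.0053  0.0276] lat -0.0132 ztop 0.0806
top base z 0.0128
   rod 42 lat,z [0.0022 0.0506] res 0.001 ztop 0.058 at -0.028
   rod@cheek 88 lat,z [0.0017 0.061 ] res 0.0048 ztop 0.0684 at -0.039
   collar 125 lat,z [0.001  0.0502] res 0.0009 ztop 0.0607 at 0.044
   neck 121 lat,z [0.0033 0.0603] res 0.0054 ztop 0.0681 at 0.067
   head 0
   roller along [0.022  0.0482 0.0757] lat 0.144 ztop 0.0584
```

>>> carry_out(increments=[[[-0.05,0,0],[0,0,-0.08],0],[[-0.04,0,0],[0,0,-0.06],0],[[-0.03,0,0],[0,0,-0.04],0]])

```text
t: 19.95
tool_pos: [0.5504, 0.3807, 0.2216]
tool_rot: [-0.13, 1.552, 0.163]
contact_force: [-3.3, 4.5, -0.4]
opening: 0.015
```

```bash
python3 s2.py
```

```text
t 19.95 pos [0.5504 0.3807 0.2216] grasp [0.5522 0.3842 0.0667] F [-3.35  4.5  -0.44] T [ 0.66  0.47 -0.28] op 0.015
x [ 0.0116  0.0224 -0.9997] z [0.9825 0.1856 0.0156] q [0.492 0.315 1.637 0.016 1.169 0.299]
head lat 0.0021 along 0.1130 z 0.0540  Falong 5.04 Flat -2.46 yaw 0.1867
```

```bash
python3 look3.py 22;python3 s2.py
python3 - <<'E'
from h import *
a=cv2.imread("pics/top22.png");b=cv2.imread("pics/side22.png")
cv2.imwrite("pics/z22.png",np.hstack([cv2.resize(a[195:275,180:300],None,fx=4,fy=4,interpolation=cv2.INTER_CUBIC)[:320,:400],cv2.resize(b[150:230,250:350],None,fx=4,fy=4,interpolation=cv2.INTER_CUBIC)]))
E
```

```text
side base z 0.0134
   rod 4
   rod@cheek 21 lat,z [-0.0111  0.0607] res 0.0033 ztop 0.0684 at -0.039
   collar 12 lat,z [-0.0034  0.0697] res 0.0026 ztop 0.0796 at 0.046
   neck 132 lat,z [-0.001   0.0556] res 0.0069 ztop 0.0683 at 0.067
   head 369 ztop [0.0727 0.0971]
   roller along [-0.0159 -0.0024  0.0311] lat -0.0128 ztop 0.0814
top base z 0.0126
   rod 43 lat,z [0.0026 0.0505] res 0.0013 ztop 0.059 at -0.028
   rod@cheek 88 lat,z [0.0024 0.0611] res 0.005 ztop 0.0688 at -0.039
   collar 116 lat,z [0.0018 0.0516] res 0.0009 ztop 0.0622 at 0.045
   neck 151 lat,z [0.0017 0.062 ] res 0.0051 ztop 0.0681 at 0.068
   head 0
   roller along [-0.016   0.0068  0.0306] lat -0.0033 ztop 0.0815
t 20.15 pos [0.5503 0.3807 0.2214] grasp [0.5521 0.3843 0.0665] F [-4.77  7.18 -0.32] T [ 0.95  0.51 -0.31] op 0.0149
x [ 0.0114  0.0231 -0.9997] z [0.9825 0.1854 0.0155] q [0.492 0.315 1.637 0.016 1.168 0.299]
head lat 0.0021 along 0.1131 z 0.0538  Falong 7.93 Flat -3.37 yaw 0.1865
```

View pics/z22.png

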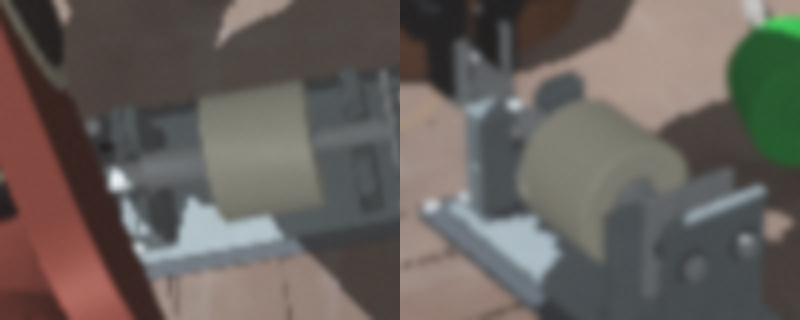

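>>> carry_out(increments=[[[-0.03,0,0],[-0.08,0.03,-0.1],0],[[-0.03,0,0],[-0.05,0.02,-0.1],0]])

```text
t: 20.35
tool_pos: [0.5481, 0.3833, 0.2204]
tool_rot: [-0.133, 1.549, 0.162]
contact_force: [-0.2, 4.8, 0.5]
opening: 0.0144
```

```bash
python3 s2.py; python3 look3.py 23 | grep -v head
```

```text
t 20.35 pos [0.5481 0.3833 0.2204] grasp [0.5504 0.3864 0.0655] F [-0.2   4.76  0.55] T [0.33 0.09 0.02] op 0.0144
x [ 0.0149  0.02   -0.9997] z [0.9823 0.1865 0.0184] q [0.497 0.316 1.639 0.011 1.165 0.305]
head lat 0.0009 along 0.1155 z 0.0528  Falong 4.72 Flat 0.68 yaw 0.1876
side base z 0.0136
   rod 2
   rod@cheek 13 lat,z [-0.0112  0.0606] res 0.0028 ztop 0.0689 at -0.039
   collar 17 lat,z [-0.0015  0.0717] res 0.003 ztop 0.0804 at 0.037
   neck 126 lat,z [-0.0029  0.0582] res 0.0069 ztop 0.0682 at 0.067
   roller along [-0.0136 -0.0006  0.0324] lat -0.0134 ztop 0.0808
top base z 0.0126
   rod 43 lat,z [0.0002 0.0598] res 0.0016 ztop 0.0569 at -0.028
   rod@cheek 87 lat,z [0.0021 0.0608] res 0.0051 ztop 0.0686 at -0.039
   collar 120 lat,z [0.001  0.0512] res 0.0042 ztop 0.0787 at 0.044
   neck 170 lat,z [0.002  0.0611] res 0.005 ztop 0.0684 at 0.069
   roller along [-0.0134  0.0092  0.0329] lat -0.0036 ztop 0.0814
```

>>> carry_out(increments=[[[0,0,0],[0,0,0],0],[[0,0,0],[0,0,0],0]])

```text
t: 20.75
tool_pos: [0.5483, 0.3837, 0.2215]
tool_rot: [-0.132, 1.548, 0.162]
contact_force: [-1.4, 4.0, -0.6]
opening: 0.0147
```

```bash
python3 s2.py
```

```text
t 20.75 pos [0.5483 0.3837 0.2215] grasp [0.5507 0.387  0.0666] F [-1.41  3.96 -0.58] T [ 0.35  0.29 -0.12] op 0.0147
x [ 0.0154  0.0211 -0.9997] z [0.9823 0.1862 0.0191] q [0.498 0.315 1.637 0.012 1.166 0.306]
head lat 0.0013 along 0.1160 z 0.0539  Falong 4.15 Flat -0.66 yaw 0.1873
```

>>> carry_out(increments=[[[0,0,0],[-0.03,0,-0.1],0],[[0,0,0],[0,0,-0.04],0.2],[[0,0,0],[0,0,0],0.3],[[0,0,0],[0,0,0],0.4],[[0,0,0],[0,0,0],0.4]])

```text
t: 21.25
tool_pos: [0.5488, 0.3822, 0.2188]
tool_rot: [-0.135, 1.546, 0.16]
contact_force: [-0.6, 0.2, -1.0]
opening: 0.0343
```

```bash
python3 s2.py; python3 look3.py 24
python3 - <<'E'
from h import *
a=cv2.imread("pics/top24.png");b=cv2.imread("pics/side24.png")
cv2.imwrite("pics/z24.png",np.hstack([cv2.resize(a[195:275,180:300],None,fx=4,fy=4,interpolation=cv2.INTER_CUBIC)[:320,:400],cv2.resize(b[150:230,250:350],None,fx=4,fy=4,interpolation=cv2.INTER_CUBIC)]))
E
```

```text
t 21.25 pos [0.5488 0.3822 0.2188] grasp [0.5515 0.3849 0.0638] F [-0.57  0.24 -1.02] T [-0.04  0.05 -0.06] op 0.0343
x [ 0.0179  0.0173 -0.9997] z [0.9822 0.1869 0.0208] q [0.496 0.317 1.64  0.007 1.161 0.305]
head lat 0.0017 along 0.1137 z 0.0512  Falong 0.34 Flat -0.52 yaw 0.1881
side base z 0.0136
   rod 2
   rod@cheek 2
   collar 23 lat,z [-0.0009  0.0718] res 0.003 ztop 0.0797 at 0.035
   neck 129 lat,z [-0.0042  0.0573] res 0.0071 ztop 0.0677 at 0.067
   head 136 ztop [0.0597 0.0619]
   roller along [-0.0125  0.0006  0.0326] lat -0.0139 ztop 0.0806
top base z 0.0123
   rod 42 lat,z [0.002  0.0504] res 0.001 ztop 0.0587 at -0.028
   rod@cheek 91 lat,z [0.003  0.0607] res 0.005 ztop 0.068 at -0.039
   collar 126 lat,z [0.0014 0.0518] res 0.0056 ztop 0.0792 at 0.044
   neck 165 lat,z [0.0012 0.0615] res 0.0048 ztop 0.068 at 0.069
   head 0
   roller along [0.022  0.0485 0.0752] lat 0.1442 ztop 0.0585
```

View pics/z24.png

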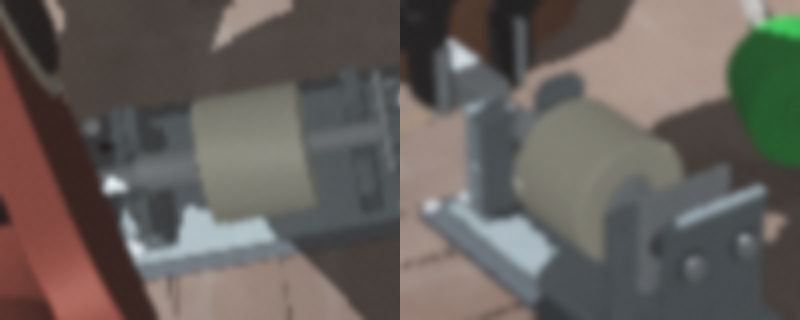

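>>> carry_out(increments=[[[0,0,0],[0,0,0.3],0.5],[[0,0,0],[0,0,0.5],0.6],[[0,0,0],[0,0,1],0.6],[[0,0,0],[0,0,1],0.6],[[0,0,0],[0,0,1],0.6],[[0,0,0],[-0.3,0.5,1],0.6],[[0,0,0],[-0.3,0.5,1],0.6],[[0,0,0],[0,0,0],0.6]])

```text
t: 22.25
tool_pos: [0.5361, 0.4024, 0.3451]
tool_rot: [-0.133, 1.543, 0.16]
contact_force: [0.5, -0.2, 0.7]
opening: 0.0513
```

```bash
python3 s2.py; python3 look3.py 25
python3 - <<'E'
from h import *
a=cv2.imread("pics/top25.png");b=cv2.imread("pics/side25.png")
cv2.imwrite("pics/z25.png",np.hstack([cv2.resize(a[195:295,160:300],None,fx=4,fy=4,interpolation=cv2.INTER_CUBIC)[:400,:400],cv2.resize(b[150:250,250:350],None,fx=4,fy=4,interpolation=cv2.INTER_CUBIC)]))
E
```

```text
t 22.25 pos [0.5361 0.4024 0.3451] grasp [0.5394 0.4054 0.1902] F [ 0.46 -0.22  0.75] T [0.   0.02 0.01] op 0.0513
x [ 0.0213  0.0193 -0.9996] z [0.9822 0.1863 0.0245] q [0.532 0.191 1.563 0.006 1.359 0.343]
head lat -0.0064 along 0.1361 z 0.1775  Falong -0.30 Flat 0.41 yaw 0.1875
side base z 0.0138
   rod 1
   rod@cheek 2
   collar 26 lat,z [-0.0017  0.0719] res 0.0024 ztop 0.0799 at 0.035
   neck 129 lat,z [-0.0033  0.0589] res 0.0069 ztop 0.0685 at 0.067
   head 179 ztop [0.0594 0.0616]
   roller along [0.0208 0.0423 0.0763] lat 0.141 ztop 0.0585
top base z 0.0129
   rod 43 lat,z [-0.0003  0.0598] res 0.0017 ztop 0.0579 at -0.028
   rod@cheek 85 lat,z [0.0025 0.0607] res 0.0048 ztop 0.0688 at -0.039
   collar 125 lat,z [0.0014 0.0517] res 0.0054 ztop 0.0791 at 0.044
   neck 169 lat,z [0.0011 0.0612] res 0.0045 ztop 0.0678 at 0.07
   head 245 ztop [0.0589 0.0615]
   roller along [0.0224 0.0485 0.075 ] lat 0.1444 ztop 0.0584
```

View pics/z25.png

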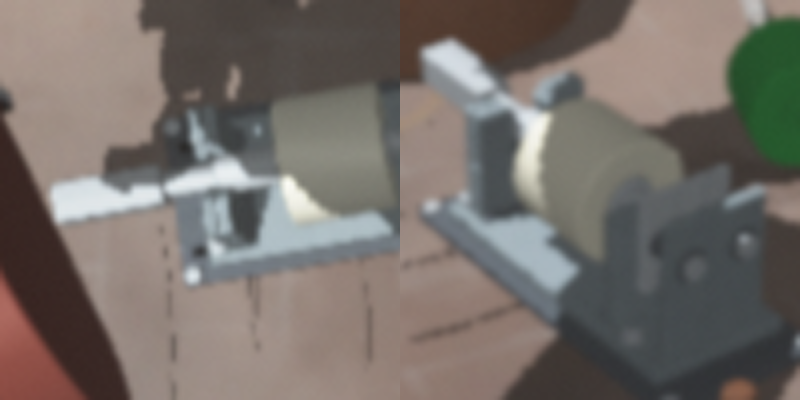

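View pics/side25.png

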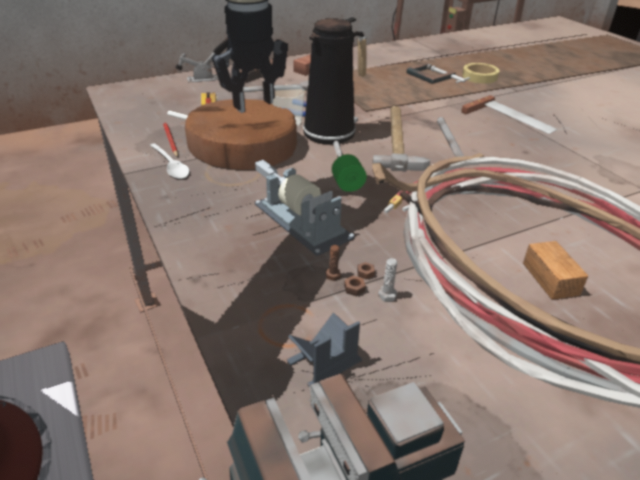

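```bash
python3 -c "
from station import *
print(finish_job()); print(get_obs()['t'])"
```

```text
the job is handed in; nothing more can be done
None
the job is handed in; nothing more can be done
```

The roller is mounted in its stand and the job is handed in after about 22 s of the 61 s. No verdict came back.

**What I did:**
- **Threading:** I gripped the axle by its head and slid it through the roller until the collar met the hub and the roller stopped at the end plate.
- **Carrying:** I lifted the roller out on the axle and carried it to the stand with the nose tilted up. The fingers stayed off the roller.
- **Seating:** I felt for the thrust plate and pressed to about 12–14 N. I lowered the axle into both slots and let the spring ease the collar back. The force was about 4–5 N just before I let go, against 5 N expected with the collar home.

**Last checks, after letting go and backing off:**
- **Axle:** its centre height was about 52–53 mm from camera depth at both the head and the nose side. It is level and within about 2 mm sideways.
- **Roller:** it lies between the cheeks, within a couple of millimetres of its place at the collar.
- **Bystanders:** the bolts, nuts and green look-alike appear unmoved in the pictures. I did not measure them.

**What went wrong or disagreed:**
- **Axle tilt:** while lowering, friction on the thrust plate turned the axle nose-up by about 0.06 rad in the grip. I levelled it before it reached the slot floors.
- **Easing back:** the axle's head rose about 2 mm as the spring pushed back, so I pressed it down before opening the gripper.
- **Final measurements:** some automatic fits near the cheeks were mixed up with bracket surfaces. In the last two pictures the detector also picked the green look-alike as the roller, so I relied on the earlier roller reading and the pictures.

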